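Load and lock a sample carriage in the analyser's slotted port

ROBOT

A 7-joint arm with a two-finger parallel gripper is mounted at the origin on the work surface. World frame = base frame: x ahead of the robot, y to its left, z up, the work surface at z = 0. Lengths are in m, angles in rad, forces in N, time in s.
With the tool pointing down it reaches from about 0.4 to 0.875 m from the base axis. Payload 19.3 kg.
Tool frame: the origin (TCP) lies midway between the tips of the shut fingers; the grasp point (between the pads) lies 19 mm behind it; x points along the fingers, y is the direction in which the jaws open and shut, and the axes are right-handed (so a half turn about x gives the same grasp; the last joint's range is limited). The gripper opens to 85 mm and grips with 20 to 120 N. Pads are 22 mm wide; open, the fingers measure 114 mm over their backs; the gripper's body (76 mm by 85 mm) begins 54 mm behind the grasp point. The pads swing forward as they close: fully open they stand 13 mm farther back than shut.
Start: joints at [-1.172, 0.521, -0.036, 1.599, 0.021, 1.021, -0.113], TCP at [0.282, 0.558, 0.192] pointing down, gripper open.
Joint ranges: [-2.91, 2.91], [-0.3, 2.13], [-1.5, 1.42], [0.17, 2.43], [-1.26, 4.41], [0.16, 1.93], [-2.52, 2.52]. Speed limits (rad/s): [1.89, 1.89, 2.39, 2.39, 3.01, 3.01, 3.01].

INTERFACE

Orientations are given as a rotation vector (axis times angle).
In Python, from rig import robot, snapshot, ticket, look_for, outline_of gives the robot as it stands. The module is installed in compiled form; this text tells all that it offers.
- The arm moves only by the shell command python3 -m creep 'ROWS'. ROWS is text: rows parted by semicolons, each of 5 numbers parted by spaces: the shift along the world's x, y, z in cm, then the turn about the world's z in rad, then the finger opening in cm, from 0 to 8.54. A call has 1 to 8 rows; each row shifts and turns the commanded pose from where the row before left it; what a row does not reach is not made up. A row lasts 1/12 s, in which the tool goes at most 41.7 mm and 7.16 degrees, less where a joint would pass 70% of its speed; a pose out of reach is approached as far as the arm can. A call with a gripper value outside its range is refused whole. The fingers move at their own pace and stop on an object; the grip force is fixed at half the most. Time passes only in rows, so rows that do not move let the fingers close. It gives the time, the measured TCP pose, the force and the opening at its end, in the units of the state.
- robot.observe(): the state, without advancing time (a new reading comes with each control period).
- snapshot(name): name is "scene" or "top"; returns a dict with "image" (384x512x3 uint8, red, green, blue), "camera_matrix" (3x3 intrinsics, pixels), "view" (4x4, takes a point from world to camera coordinates). Camera axes: x right, y down, z forward; pixel columns grow to the right and rows downward; lengths in m; the calibration is good to about 2 mm. A picture is of the moment at which its call begins. There is no depth.
- ticket.close_job(): hands the job in, once; it reports no verdict.
Trained networks look in the newest picture that a camera, given by its name, has taken for a name from the list of things; names that differ only in an ending like _2 or _b are one class to them, and where a whole thing is asked for, a point or a joint stands for the part that bears it (a point fixed in the world has none). Each returns a list of dicts, best first, with "confidence" (0 to 1); they miss things now and then, are a little off and sometimes report something else, mostly with a low value. They report only what shows in the picture. A call takes as long as a camera call.
- look_for(camera, query): "rect" ([centre column, centre row, width, height] as shares, 0 to 1, of the picture: columns of its width, rows of its height, round what is visible of it).
- outline_of(camera, query): "mask" (384x512 bool, what is visible of it) and "rect" ([centre column, centre row, width, height] as shares, 0 to 1, of the picture: columns of its width, rows of its height, round what is visible of it).
The state is a dict: "time": time; "joint_positions": joint angles; "qd": joint speeds; "joint_torque": joint torques, N m; "ee_pos": TCP position; "ee_rot": TCP orientation; "contact_force": force on the tool from outside, world axes, zero at the start; "moment": the same for the moment, N m; "grip_width": opening from 0.0 (shut) to 1.0 (fully open).
Only numpy, scipy, OpenCV 4.12 (cv2) and the standard library are available. Lean on these libraries where they do the work, as an engineer would, in place of code of your own. Each camera call takes 0.05 s, during which the arm holds its last target.

TASK

Load the sample carriage into the analyser's port: first draw the locking bar fully back to clear the slot, then lift the carriage (the one with the flat rectangular foot) out of the tray, set its foot down on the open apron and slide it in under the cover, its grip travelling along the L-shaped slot to the back and then sideways to the closed end of the side branch. Let go and push the locking bar fully home across the slot again. Keep the carriage upright throughout and leave the other things in the tray standing where they are.

Things in the scene. Friction and masses are not known exactly. Their poses are not given: they have to be found in the camera images.
- port: Fixed white loading port with a 60 mm high housing behind. Origin on the bench under the main slot's axis; +x = inward sliding direction (away from the robot, within 0.2 rad), +y = side branch, z up. Port frame in mm from here on: grey base x -165 to 115, y -105 to 90, top at z 10; cover from x -75 to 115, underside z 36, top z 41; housing x 115 to 215. Slippery lining (friction about 0.15).
- mouth (a point): Port x -75, y 0, z 10: middle of the mouth, on the base, where the cover begins. Before it lies the open apron (x -165 to -75) between two flared aluminium guides 14 high, inner gap about 100 at the outer end, 66 at the mouth. Under the cover the channel is 64 wide (y -32 to 32). The slot over it is 28 wide (y -14 to 14), open at the mouth, ending at x 84. Axes as the port's.
- corner (a point): Port x 70, y 0, z 10: where the carriage's origin lies when it touches the channel's back wall (inner face x 105). From here the side branch leads to +y: channel x 27 to 105, slot in the cover x 48 to 84.
- branch_end (a point): Port x 66, y 45, z 10: where the carriage's origin lies (x 62 to 70) when its foot touches the closed end of the side branch (inner wall face y 73; the slot ends at y 59).
- bar (a joint): Steel locking bar on top of the cover, sliding along port y at port x 30, across the main slot. 0 m = fully home (tip at y 20, slot blocked); grows as it is drawn back to port -y, to its stop at 0.045 (tip at y -25, slot clear). Starts near home. 16 wide, z 41 to 51; about 2 N friction, stays where left.
- bar_knob (a point): Centre of the top of the bar's upright round black knob, 18 mm diameter, from z 51 to z 92. It moves with the bar: port x 30, port y -45 when home, -90 when fully back.
- tray: Fixed open grey tray, 250 x 250 mm outside, 30 mm high, walls and floor 5 mm. Origin under its centre, axes along its sides. Four things stand in it about 115 mm apart, in any order.
- carriage: Sample carriage, about 0.25 kg: flat rectangular aluminium foot 70 (x) x 56 (y) x 12 mm with two small glass windows, a central 18 x 18 mm square stem up to z 52 mm, on that a black grip 30 (x) x 18 (y) mm from z 52 to z 98 mm. Origin at the centre of the underside; slippery foot; same either way round. Grip it across its y. It starts in the tray turned up to about 0.75 rad.
- round_holder: Bystander in the tray: holder with a round aluminium foot 64 mm diameter, 30 mm thick, thin neck and round black knob 32 mm diameter; 90 mm tall. Origin at the centre of its underside.
- bottle: Bystander in the tray: white capped bottle, 52 mm diameter, 105 mm tall. Origin at the centre of its underside.
- beaker: Bystander in the tray: open clear plastic beaker, 62 mm diameter at the rim, 75 mm tall. Origin at the centre of its underside.

How it is judged:
On the way, in this order (a step that is already met when the one before it is completed fails the run):
1. the locking bar is drawn fully back (value of joint bar above 0.038 m), for 0.2 s.
2. the carriage is lifted out of the tray (z of carriage in the frame of tray above 0.035 m and contact force between carriage and tray below 0.05 N), for 0.1 s.
3. the carriage stands on the open apron in front of the cover (x of carriage in the frame of port between -0.15 and -0.09 m and y of carriage in the frame of port between -0.03 and 0.03 m and z of carriage in the frame of port between 0.004 and 0.017 m and angle between carriage's own z axis and vertical below 0.08 rad), for 0.05 s.
4. its foot has been slid in under the cover, the stem in the main slot (x of carriage in the frame of port between -0.03 and 0.076 m and y of carriage in the frame of port between -0.01 and 0.01 m and z of carriage in the frame of port between 0.004 and 0.017 m and angle between carriage's own z axis and vertical below 0.08 rad), for 0.05 s.
5. the carriage is at the closed end of the side branch (x of carriage in the frame of port between 0.054 and 0.076 m and y of carriage in the frame of port between 0.037 and 0.052 m and z of carriage in the frame of port between 0.004 and 0.017 m and angle between carriage's own z axis and vertical below 0.08 rad), for 0.2 s.
At the end, for the whole second after the job is handed in: The carriage stands flat on the port's base under the cover (tilt under 0.08 rad) at the closed end of the side branch (origin at port x 54 to 76 mm, y over 37 mm), at rest, and the locking bar is home across the slot to within 6 mm (all of step 5 and value of joint bar below 0.006 m and linear speed of carriage below 0.01 m/s); the robot touches nothing.
It fails at once if the carriage is tipped by more than 0.5 rad (angle between carriage's own z axis and vertical above 0.5 rad).
It fails at once if the round-footed holder is shifted by more than 30 mm or tipped by more than 0.4 rad (distance of round_holder from where it was at the start of the episode above 0.03 m or angle between round_holder's own z axis and vertical above 0.4 rad).
It fails at once if the bottle is shifted by more than 30 mm or tipped by more than 0.4 rad (distance of bottle from where it was at the start of the episode above 0.03 m or angle between bottle's own z axis and vertical above 0.4 rad).
It fails at once if the beaker is shifted by more than 30 mm or tipped by more than 0.4 rad (distance of beaker from where it was at the start of the episode above 0.03 m or angle between beaker's own z axis and vertical above 0.4 rad).
It also fails if it takes over 61 s, if anything falls off the work surface, if the arm or the gripper's body presses on something with over 40 N, if the wrist force passes 120 N, or if a joint passes its speed limit or range.

## Working session

There is one attempt and no reset: what is moved stays moved. The work goes in short steps, Python scripts to look and compute and a shell command to move; the robot and the scene stay as the last step left them, time stands still between calls to the robot, and variables do not carry over. Pictures are saved under pics/ and viewed, and the job is handed in when it is done.

```bash
mkdir -p pics; python3 - <<'E'
from rig import robot, snapshot, look_for, outline_of
import cv2, numpy as np
np.set_printoptions(precision=4,suppress=True)
print(robot.observe())
for c in ["scene","top"]:
    s=snapshot(c); cv2.imwrite(f"pics/{c}0.png",s["image"][:,:,::-1]); print(s["camera_matrix"],s["view"])
    for q in ["carriage","bar_knob","port","tray","mouth","bottle","beaker","round_holder"]:
        for r in look_for(c,q)[:2]: print(c,q,round(r["confidence"],2),np.array(r["rect"])*[512,384,512,384])
print(robot.observe()["time"])
E
```

```text
{'time': 0.0, 'joint_positions': array([-1.1722,  0.522 , -0.0363,  1.6   ,  0.0212,  1.0211, -0.1128]), 'qd': array([-0.0008,  0.0011,  0.0009, -0.001 ,  0.0004,  0.    ,  0.0001]), 'joint_torque': array([ -0.0005, -92.7113,   1.9796, -36.9921,   0.0178,   0.0084,
        -0.    ]), 'ee_pos': array([0.2823, 0.5572, 0.1919]), 'ee_rot': array([ 0.3667,  1.5396, -0.3685]), 'contact_force': array([0.9125, 0.2075, 0.6143]), 'moment': array([-0.0049, -0.055 ,  0.0258]), 'grip_width': 1.002559697586278}
[[469.8355   0.     257.1851]
 [  0.     469.8355 193.7319]
 [  0.       0.       1.    ]] [[ 0.7092  0.7049  0.0129 -0.4023]
 [ 0.5884 -0.5818 -0.5614 -0.257 ]
 [-0.3883  0.4057 -0.8274  1.3584]
 [ 0.      0.      0.      1.    ]]
scene carriage 0.57 [283.0336 151.4496  28.7232  42.0864]
scene bar_knob 0.53 [195.1232 264.8832  28.416   26.1888]
scene port 0.91 [203.8784 276.4416 175.2064 164.0832]
scene tray 0.58 [313.8048 170.688  139.2128 112.3968]
scene tray 0.4 [204.032  274.0992 173.312  164.0064]
scene mouth 0.68 [203.8784 277.44   175.2064 166.5024]
scene bottle 0.96 [315.5456 126.1
[... 223 characters left out ...]
1.    ]] [[ 0.0048 -1.      0.0049  0.0002]
 [-0.9863 -0.0056 -0.1651  0.5763]
 [ 0.1651 -0.004  -0.9863  0.8216]
 [ 0.      0.      0.      1.    ]]
top carriage 0.69 [178.9952 236.544   37.7856  38.5152]
top bar_knob 0.63 [180.6848 179.4048  32.      29.184 ]
top bar_knob 0.61 [355.1232 196.9152  45.824   10.5984]
top port 0.82 [346.5216 200.9088  97.1776 181.2096]
top tray 0.64 [156.8256 208.512  132.1984 123.9936]
top mouth 0.69 [346.5216 200.2176  99.3792 183.2064]
top bottle 0.96 [124.416  230.7456  36.608   27.4944]
top bottle 0.18 [344.7296 201.792   98.304  184.5888]
top beaker 0.78 [180.9408 181.8624  31.0784  34.9056]
top round_holder 0.87 [129.8432 179.4432  36.3008  32.7168]
0.9
```

```bash
python3 - <<'E'
import cv2
for c in ["scene","top"]:
    im=cv2.imread(f"pics/{c}0.png"); 
    cv2.imwrite(f"pics/{c}0b.png",cv2.resize(im,(800,600),interpolation=cv2.INTER_CUBIC))
im=cv2.imread("pics/top0.png")
cv2.imwrite("pics/top0p.png",cv2.resize(im[95:305,285:415],None,fx=2.85,fy=2.85,interpolation=cv2.INTER_CUBIC))
cv2.imwrite("pics/top0t.png",cv2.resize(im[140:285,80:240],None,fx=4,fy=4,interpolation=cv2.INTER_CUBIC))
E
```

```text
(no output)
```

View pics/scene0b.png

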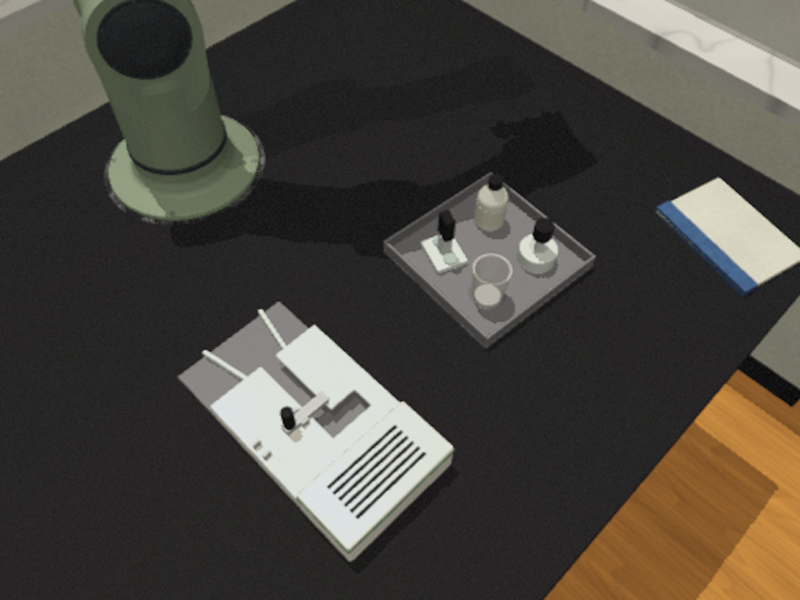

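View pics/top0p.png

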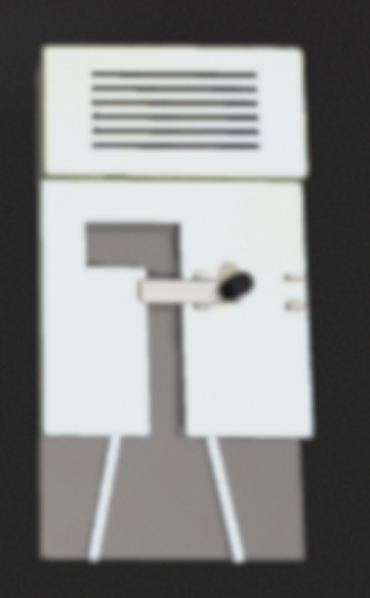

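View pics/top0t.png

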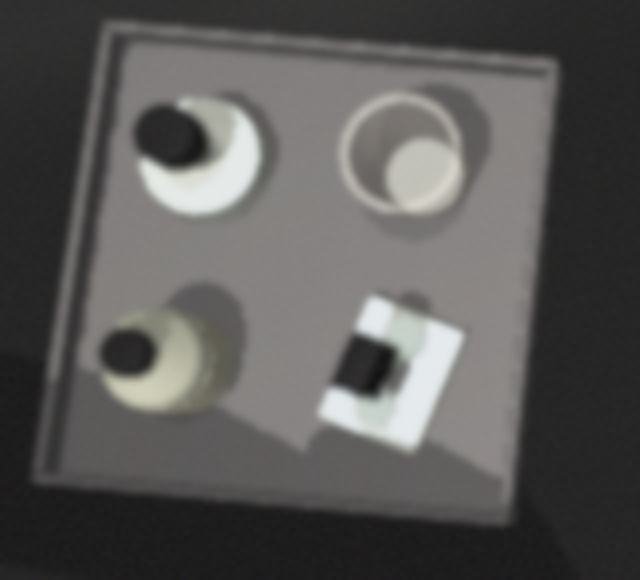

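```bash
cat > h.py <<'E'
import numpy as np, cv2
from scipy.optimize import least_squares
np.set_printoptions(precision=4,suppress=True)
KT=np.array([[411.8384,0,261.2665],[0,411.8384,188.2583],[0,0,1]])
KS=np.array([[469.8355,0,257.1851],[0,469.8355,193.7319],[0,0,1]])
VT=np.array([[0.0048,-1,.0049,.0002],[-.9863,-.0056,-.1651,.5763],[.1651,-.004,-.9863,.8216]])
VS=np.array([[.7092,.7049,.0129,-.4023],[.5884,-.5818,-.5614,-.257],[-.3883,.4057,-.8274,1.3584]])
C={"top":(KT,VT),"scene":(KS,VS)}
def proj(c,P):
    K,V=C[c]; P=np.atleast_2d(P); q=P@V[:,:3].T+V[:,3]; q=q@K.T; return q[:,:2]/q[:,2:]
def tf(pose,p):
    x,y,a=pose; p=np.atleast_2d(p).astype(float); c,s=np.cos(a),np.sin(a)
    return np.c_[x+c*p[:,0]-s*p[:,1], y+s*p[:,0]+c*p[:,1], p[:,2]]
def ray(c,uv,z):
    K,V=C[c]; R=V[:,:3]; o=-R.T@V[:,3]; d=R.T@np.linalg.solve(K,np.r_[uv,1]); return o+d*(z-o[2])/d[2]
E
python3 - <<'E'
from h import *
P=np.array([(-75,14,41),(-75,-14,41),(-75,90,41),(-75,-105,41),(84,-14,41),(84,59,41),(48,59,41),(48,14,41),(-165,90,10),(-165,-105,10),(215,90,60),(215,-105,60)])/1e3
uv=np.array([(148,435),(185,436),(43,435),(313,437),(180,223),(86,223),(86,267),(148,267),(40,558),(304,558),(43,47),(303,47)])/2.85+[285,95]-0.35
f=least_squares(lambda p:(proj("top",tf(p,P))-uv).ravel(),[0.55,-0.2,0],loss="soft_l1")
print("port",f.x); print((proj("top",tf(f.x,P))-uv))
port=f.x
Q=np.array([(35,28,17),(35,-28,17),(-35,-28,17),(-35,28,17)])/1e3
q=np.array([(372,294),(464,332),(414,450),(318,415)])/4+[80,140]-.4
g=least_squares(lambda p:(proj("top",tf(p,Q))-q).ravel(),[0.5,0.2,0.])
print("carr",g.x,(proj("top",tf(g.x,Q))-q))
print("knob",ray("top",np.array([240,283])/2.85+[285,95],.092))
im=cv2.imread("pics/scene0.png"); im=cv2.resize(im,None,fx=1.5625,fy=1.5625)
for X in (tf(port,P),tf(g.x,Q),tf(port,[(.03,-.045,.092)])):
    for u in proj("scene",X): cv2.circle(im,tuple(int(round(v)) for v in (u+.5)*1.5625),2,(0,0,255),-1)
cv2.imwrite("pics/scene_ov.png",im)
print(tf(port,[(.03,-.045,.092),(.03,-.09,.092)]))
# camera vs 
E
```

```text
port [ 0.5286 -0.1688 -0.0035]
[[ 0.2279  0.0739]
 [ 0.6957 -0.1623]
 [ 0.5467 -0.2374]
 [-0.5238 -0.1408]
 [ 0.4167 -0.3243]
 [-0.6317 -0.6356]
 [-0.4125  0.494 ]
 [-1.0446  0.6843]
 [ 0.4736 -0.1214]
 [-0.1772  0.6294]
 [ 0.4195 -0.5059]
 [-0.2222  0.3691]]
carr [ 0.4838  0.1821 -0.3708] [[-0.4301 -0.3019]
 [ 0.4209 -0.2962]
 [ 0.0538  0.7789]
 [-0.0459 -0.2033]]
knob [ 0.5579 -0.2126  0.092 ]
[[ 0.5585 -0.2139  0.092 ]
 [ 0.5583 -0.2589  0.092 ]]
```

View pics/scene_ov.png

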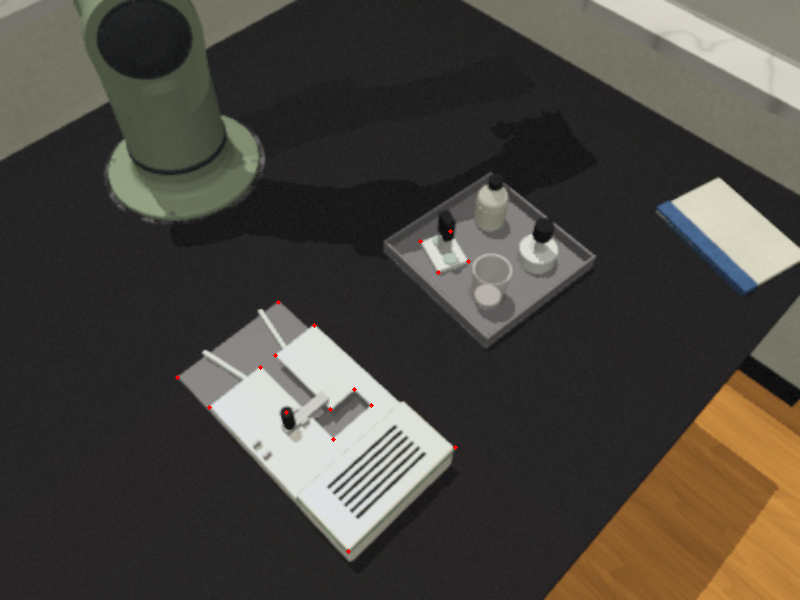

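```bash
cat >> h.py <<'E'
def st():
    from rig import robot
    from scipy.spatial.transform import Rotation as R
    o=robot.observe(); M=R.from_rotvec(o["ee_rot"]).as_matrix()
    print("t",round(o["time"],2),"tcp",o["ee_pos"],"jawyaw",np.arctan2(M[1,1],M[0,1]).round(4),"xax",M[:,0],"F",o["contact_force"],"w",round(o["grip_width"]*85.4,1),"q",o["joint_positions"])
E
python3 -c "from h import *;st()"
```

```text
t 0.9 tcp [0.2824 0.5575 0.1925] jawyaw 1.1019 xax [-0. -0. -1.] F [ 0.2724  0.5938 -0.9968] w 85.6 q [-1.1722  0.5214 -0.0363  1.5995  0.0212  1.0211 -0.1128]
```

```bash
python3 -m creep '1.15 -3.2 0 0.058 5; 1.15 -3.2 0 0.058 5; 1.15 -3.2 0 0.058 5; 1.15 -3.2 0 0.058 5; 1.15 -3.2 0 0.058 5; 1.15 -3.2 0 0.058 5; 1.15 -3.2 0 0.058 5; 1.15 -3.2 0 0.058 5'
python3 -m creep '1.15 -3.2 0 0 5; 1.15 -3.2 0 0 5; 1.15 -3.2 0 0 5; 1.15 -3.2 0 0 5; 1.15 -3.2 0 0 5; 1.15 -3.2 0 0 5; 1.15 -3.2 0 0 5; 1.15 -3.2 0 0 5'
python3 -m creep '1.15 -3.2 0 0 5; 1.15 -3.2 0 0 5; 1.15 -3.2 0 0 5; 1.15 -3.2 0 0 5; 1.15 -3.2 0 0 5; 1.15 -3.2 0 0 5; 0 0 0 0 5'
python3 -c "from h import *;st()"
```

```text
time: 1.57
ee_pos: [0.3747, 0.3, 0.1927]
ee_rot: [0.002, 1.57, -0.001]
contact_force: [0.5, -0.3, -0.8]
grip_width: 0.585
time: 2.23
ee_pos: [0.4668, 0.0439, 0.1928]
ee_rot: [0.004, 1.57, -0.004]
contact_force: [0.5, 0.4, -0.2]
grip_width: 0.587
time: 2.82
ee_pos: [0.5362, -0.1529, 0.1925]
ee_rot: [0.006, 1.57, -0.011]
contact_force: [-0.5, -0.8, -0.2]
grip_width: 0.588
t 2.82 tcp [ 0.5362 -0.1529  0.1925] jawyaw 1.56 xax [ 0.0008 -0.0027 -1.    ] F [-0.488  -0.8484 -0.184 ] w 50.2 q [ 0.0758  0.4162  0.1272  1.7877 -0.0605  0.9403  1.7878]
```

```bash
python3 -m creep '1.1 -3 0 0 5; 1.1 -3.05 0 0 5; 0 0 -3 0 5; 0 0 -3 0 5; 0 0 -3 0 5; 0 0 0 0 5'
python3 - <<'E'
from h import *; st()
from rig import snapshot
s=snapshot("scene"); cv2.imwrite("pics/s1.png",cv2.resize(s["image"][170:320,110:310,::-1],None,fx=4,fy=4,interpolation=cv2.INTER_CUBIC))
E
```

```text
time: 3.32
ee_pos: [0.5546, -0.206, 0.0977]
ee_rot: [0.005, 1.578, -0.002]
contact_force: [-0.8, 0.6, 0.1]
grip_width: 0.586
t 3.32 tcp [ 0.5546 -0.206   0.0977] jawyaw 1.5661 xax [-0.0068  0.0019 -1.    ] F [-0.7971  0.5588  0.1251] w 50.0 q [ 0.1755  0.5913  0.1151  1.7723 -0.0902  0.7902  1.9013]
```

View pics/s1.png

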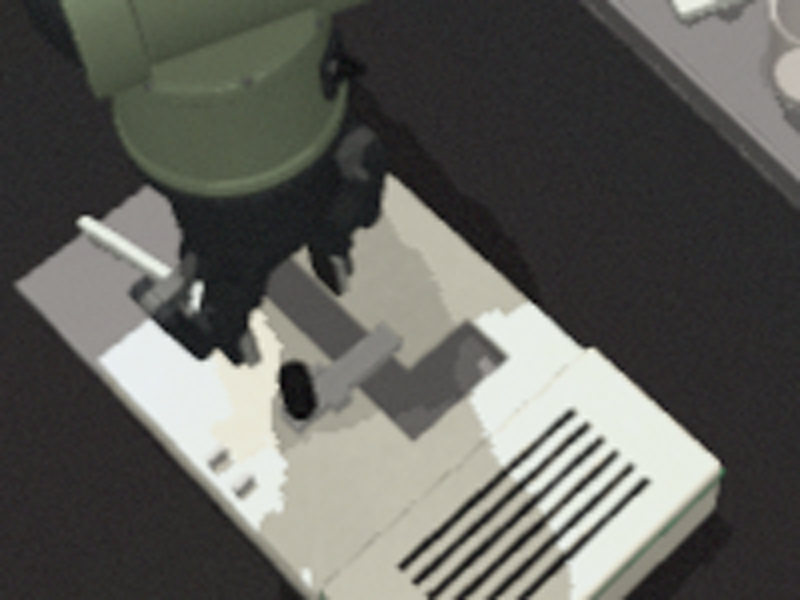

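```bash
python3 - <<'E'
from h import *
for p in [(.5546,-.231,.105),(.5546,-.181,.105),(.5585,-.214,.092)]: print((proj("scene",p)-[110,170])*4)
E
```

```text
[[255.9006 377.624 ]]
[[330.1716 316.1585]]
[[289.3927 372.3902]]
```

```bash
python3 -m creep '0.35 -0.75 0 0 5; 0 0 -1.3 0 5; 0 0 -1.3 0 5; 0 0 -1.2 0 5; 0 0 0 0 5'
python3 -m creep '0 0 0 0 1; 0 0 0 0 1; 0 0 0 0 1; 0 0 0 0 1; 0 0 0 0 1; 0 0 0 0 1'; python3 -c "from h import *;st()"
```

```text
time: 3.78
ee_pos: [0.5609, -0.2147, 0.0641]
ee_rot: [0.004, 1.571, -0.004]
contact_force: [-1.0, 0.6, -0.4]
grip_width: 0.586
time: 4.28
ee_pos: [0.561, -0.2145, 0.0648]
ee_rot: [0.004, 1.57, -0.004]
contact_force: [0.4, 0.0, -0.9]
grip_width: 0.117
t 4.28 tcp [ 0.561  -0.2145  0.0648] jawyaw 1.566 xax [ 0.0004 -0.0001 -1.    ] F [ 0.3683  0.0494 -0.8976] w 10.0 q [ 0.1929  0.6456  0.1071  1.7741 -0.0969  0.7266  1.917 ]
```

```bash
python3 - <<'E'
from h import *; st()
from rig import snapshot
s=snapshot("scene"); cv2.imwrite("pics/s2.png",cv2.resize(s["image"][170:320,110:310,::-1],None,fx=4,fy=4,interpolation=cv2.INTER_CUBIC))
s=snapshot("top"); cv2.imwrite("pics/t2.png",cv2.resize(s["image"][95:305,250:450,::-1],None,fx=2.85,fy=2.85,interpolation=cv2.INTER_CUBIC))
E
```

```text
t 4.28 tcp [ 0.561  -0.2145  0.0648] jawyaw 1.566 xax [ 0.0004 -0.0001 -1.    ] F [ 0.3683  0.0494 -0.8976] w 10.0 q [ 0.1929  0.6456  0.1071  1.7741 -0.0969  0.7266  1.917 ]
```

View pics/s2.png

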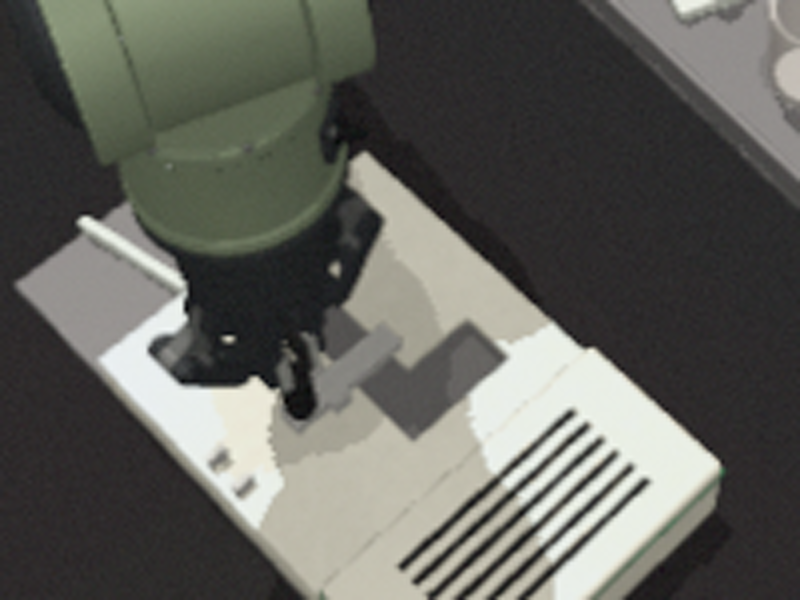

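View pics/t2.png

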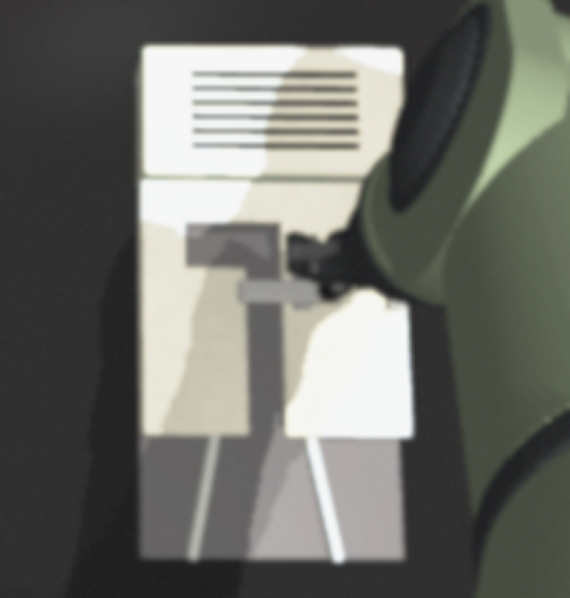

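```bash
python3 - <<'E'
from h import *; 
from rig import snapshot, look_for, outline_of
s=snapshot("scene"); im=s["image"]
u=proj("scene",[(.561,-.2145,.065),(.561,-.2145,.084),(.5585,-.214,.092),(.5585,-.214,.051)]); print(u)
im=im[235:295,155:235,::-1]; im=np.clip(im.astype(float)*2,0,255).astype(np.uint8)
im=cv2.resize(im,None,fx=9,fy=9,interpolation=cv2.INTER_CUBIC)
for i,a in enumerate(u): cv2.circle(im,tuple(int(v) for v in (a-[155,235]+.5)*9),3,[(0,0,255),(0,128,255),(0,255,0),(255,0,0)][i],-1)
cv2.imwrite("pics/s3.png",im)
for r in look_for("scene","bar_knob"): print(r["confidence"],np.array(r["rect"])*[512,384,512,384])
E
```

```text
[[184.4365 269.5804]
 [183.3913 265.6993]
 [182.3482 263.0976]
 [184.6101 271.4542]]
0.59 [195.3792 265.4592  30.6176  24.1152]
```

View pics/s3.png

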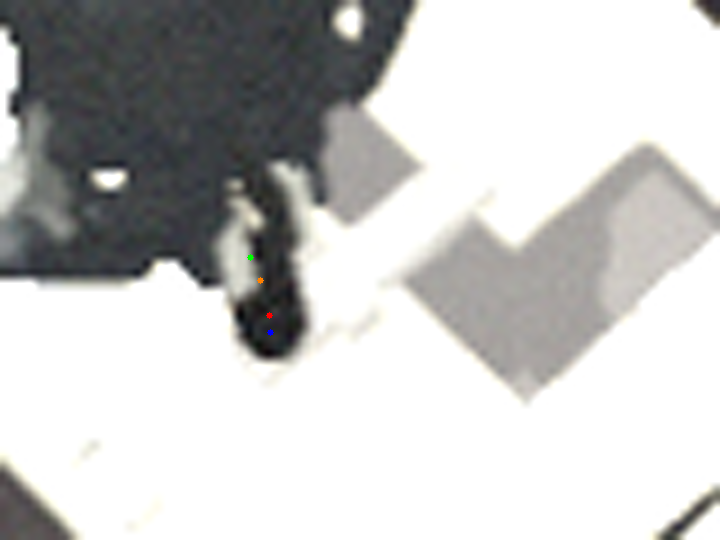

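```bash
python3 -m creep '0 0 0 0 0; 0 0 0 0 0; 0 0 0 0 0'; python3 -m creep '0 -0.5 0 0 0; 0 -0.5 0 0 0; 0 -0.5 0 0 0; 0 -0.5 0 0 0'
python3 - <<'E'
from h import *; st()
from rig import snapshot, look_for, outline_of
s=snapshot("scene"); im=s["image"]
im=im[235:295,155:235,::-1]; im=np.clip(im.astype(float)*2,0,255).astype(np.uint8)
im=cv2.resize(im,None,fx=9,fy=9,interpolation=cv2.INTER_CUBIC)
cv2.imwrite("pics/s4.png",im)
E
```

```text
time: 4.73
ee_pos: [0.5609, -0.2145, 0.0645]
ee_rot: [0.004, 1.571, -0.004]
contact_force: [-0.1, -0.6, -0.5]
grip_width: 0.004
time: 5.07
ee_pos: [0.5608, -0.2353, 0.0645]
ee_rot: [0.004, 1.571, -0.004]
contact_force: [-0.1, -0.5, -0.2]
grip_width: 0.004
t 5.07 tcp [ 0.5608 -0.2353  0.0645] jawyaw 1.5655 xax [-0.     -0.0002 -1.    ] F [-0.0778 -0.4639 -0.1539] w 0.3 q [ 0.2273  0.656   0.1064  1.7531 -0.0962  0.7376  1.9484]
```

View pics/s4.png

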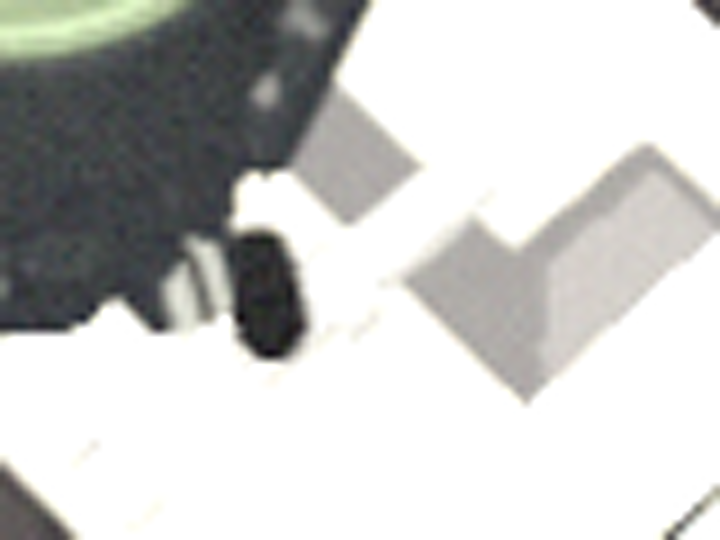

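```bash
python3 - <<'E'
from h import *
print((proj("scene",[(.5608,-.2353,.0645),(.5608,-.2353,.0845),(.5398,-.2353,.0645),(.5608,-.2353,.09)])-[155,235]+.5)*9)
from rig import snapshot, look_for, outline_of
s=snapshot("scene"); 
im=cv2.resize(s["image"][:,:,::-1],None,fx=1.5625,fy=1.5625,interpolation=cv2.INTER_CUBIC)
cv2.imwrite("pics/s5.png",im)
s=snapshot("top"); im=s["image"][150:250,330:450,::-1];im=np.clip(im.astype(float)*1.8,0,255).astype(np.uint8)
cv2.imwrite("pics/t5.png",cv2.resize(im,None,fx=6,fy=6,interpolation=cv2.INTER_CUBIC))
E
```

```text
[[201.0398 373.4818]
 [189.8886 337.3626]
 [143.9583 315.1932]
 [186.7554 327.214 ]]
```

View pics/s5.png

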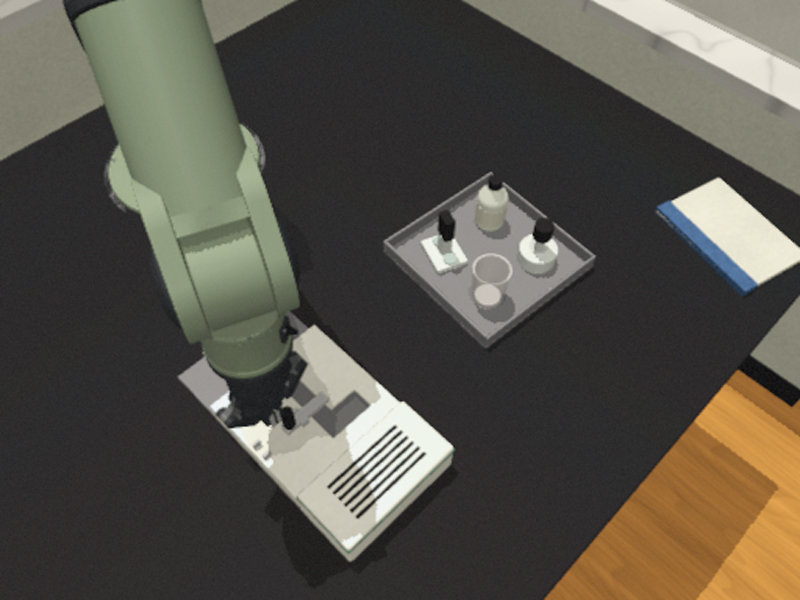

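View pics/t5.png

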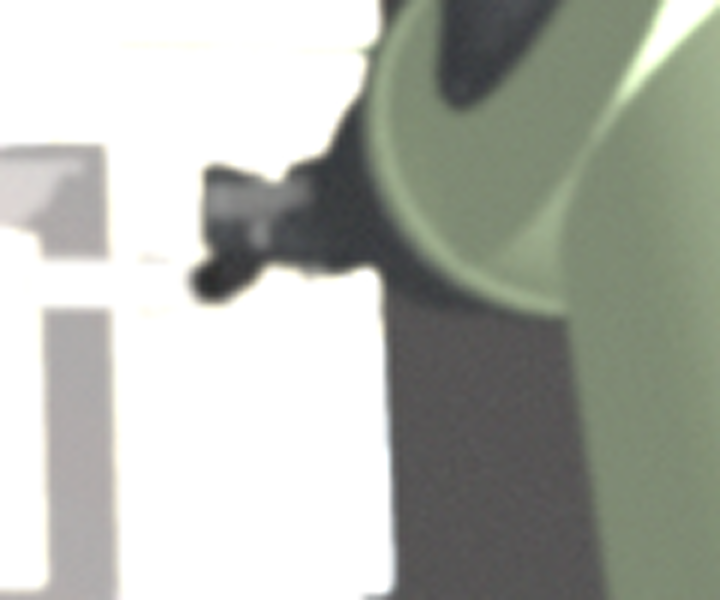

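```bash
python3 - <<'E'
from h import *
print(proj("top",[(.5608,-.2353,.0645),(.5608,-.2353,.0845),(.5585,-.2139,.092),(.5585,-.2139,.051)]))
print(proj("scene",[(.5608,-.2353,.0645),(.5608,-.2353,.0845)]))
f=least_squares(lambda p:np.r_[proj("top",p)[0]-[364,185],proj("scene",p)[0]-[177.6,270.6]],[.56,-.23,.07]); print(f.x,f.cost)
E
```

```text
[[376.622  194.9577]
 [379.4062 193.4817]
 [369.8497 193.9866]
 [364.674  196.9439]]
[[176.8378 275.998 ]
 [175.5987 271.9847]]
[ 0.5697 -0.2177  0.0787] 55.93379723203388
```

```bash
python3 - <<'E'
from h import *
from rig import snapshot
s=snapshot("scene"); im=s["image"][245:290,160:220,::-1]
cv2.imwrite("pics/s6.png",cv2.resize(im,None,fx=12,fy=12,interpolation=cv2.INTER_CUBIC))
E
```

```text
(no output)
```

View pics/s6.png

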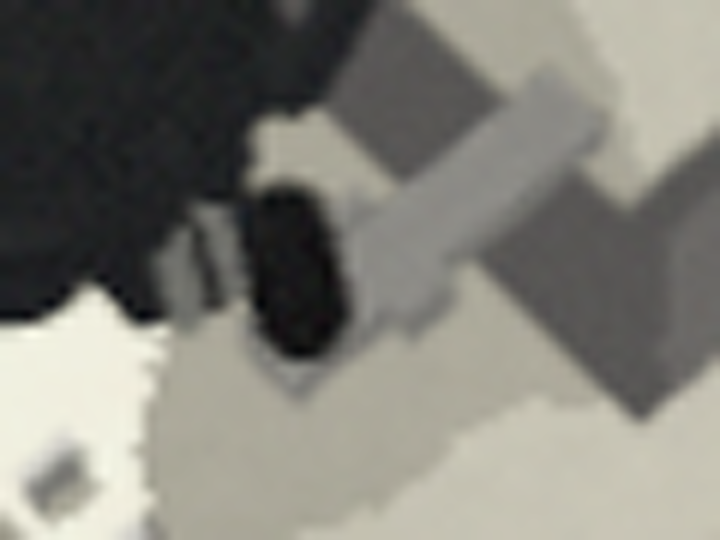

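```bash
python3 - <<'E'
from h import *
from rig import snapshot
s=snapshot("top"); im=s["image"][165:215,345:405,::-1]
cv2.imwrite("pics/t6.png",cv2.resize(im,None,fx=12,fy=12,interpolation=cv2.INTER_CUBIC))
E
```

```text
(no output)
```

View pics/t6.png

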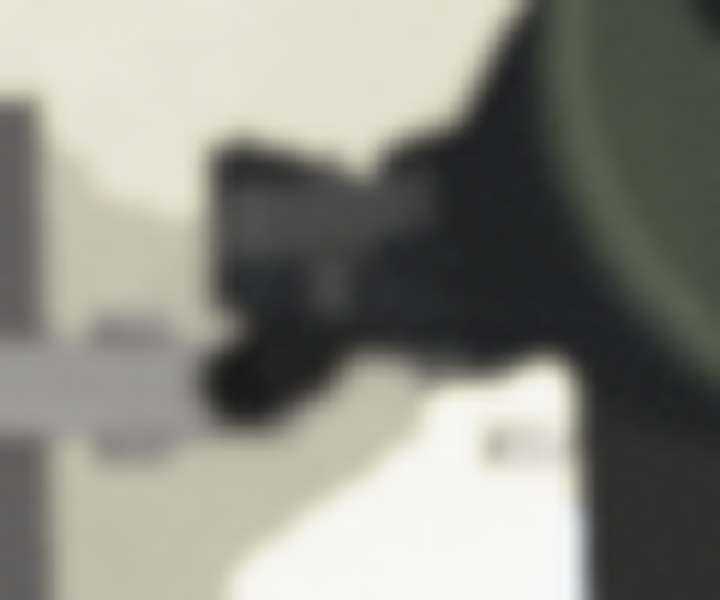

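```bash
python3 -m creep '0 0 0.5 0 5; 0 0.5 0 0 5; 0 0.8 0 0 5; 0 0.8 0 0 5; 0 0 0 0 5; 0 0 0 0 5'
python3 -m creep '-0.1 0 -1 0 5; -0.1 0 -1 0 5; 0 0 0 0 5'
python3 - <<'E'
from h import *; st()
from rig import snapshot
s=snapshot("scene"); im=s["image"][225:295,150:240,::-1]
cv2.imwrite("pics/s7.png",cv2.resize(im,None,fx=8,fy=8,interpolation=cv2.INTER_CUBIC))
E
```

```text
time: 5.82
ee_pos: [0.5611, -0.2125, 0.0695]
ee_rot: [0.003, 1.571, -0.003]
contact_force: [-0.2, -0.0, -0.9]
grip_width: 0.583
time: 6.07
ee_pos: [0.5574, -0.2133, 0.047]
ee_rot: [0.005, 1.574, -0.004]
contact_force: [-0.2, 0.5, -0.4]
grip_width: 0.588
t 6.07 tcp [ 0.5574 -0.2133  0.047 ] jawyaw 1.5656 xax [-0.003   0.0007 -1.    ] F [-0.2354  0.4597 -0.4148] w 50.2 q [ 0.1956  0.6683  0.1025  1.7894 -0.0993  0.692   1.9185]
```

View pics/s7.png

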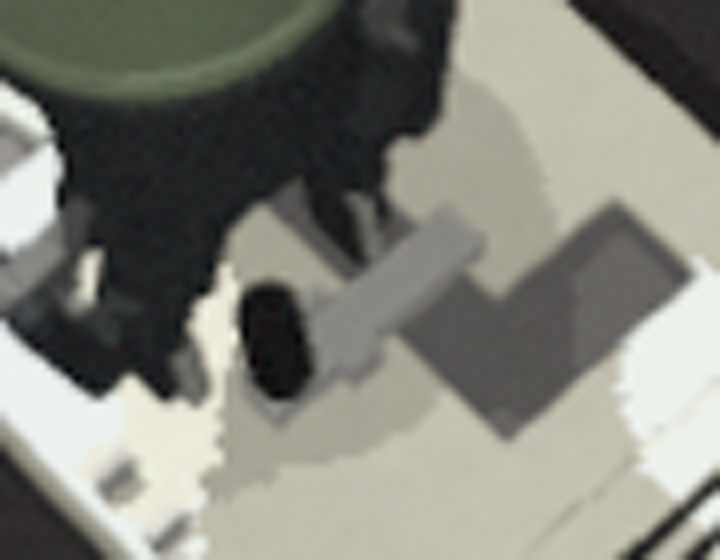

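```bash
python3 - <<'E'
from h import *
for z in (.047,.06,.07,.08,.09): print(z,(proj("scene",[(.5684,-.240,z),(.5684,-.187,z),(.5464,-.187,z)])-[150,225]+.5).ravel()*8)
E
```

```text
0.047 [231.8256 469.5823 382.3357 341.236  329.4491 289.2008]
0.06 [225.6255 449.6635 377.8666 320.3764 324.4602 267.9675]
0.07 [220.7637 434.0446 374.3638 304.0264 320.5504 251.3272]
0.08 [215.8194 418.1603 370.8027 287.4047 316.5762 234.4126]
0.09 [210.7903 402.0038 367.1819 270.5044 312.536  217.217 ]
```

```bash
python3 -m creep '0 0 -0.4 0 5; 0 0 0 0 5';python3 -m creep '0 0 -0.4 0 5; 0 0 0 0 5';python3 -m creep '0 0 -0.4 0 5; 0 0 0 0 5'
python3 - <<'E'
from h import *; st()
from rig import snapshot
s=snapshot("scene"); im=s["image"][225:295,150:240,::-1]
cv2.imwrite("pics/s8.png",cv2.resize(im,None,fx=8,fy=8,interpolation=cv2.INTER_CUBIC))
E
```

```text
time: 6.28
ee_pos: [0.5587, -0.2136, 0.0449]
ee_rot: [0.004, 1.571, -0.004]
contact_force: [0.3, -0.2, -0.0]
grip_width: 0.587
time: 6.45
ee_pos: [0.5587, -0.2134, 0.041]
ee_rot: [0.004, 1.571, -0.004]
contact_force: [0.2, 0.1, -0.2]
grip_width: 0.588
time: 6.62
ee_pos: [0.5587, -0.2133, 0.0369]
ee_rot: [0.004, 1.571, -0.004]
contact_force: [-0.6, 0.4, 0.2]
grip_width: 0.581
t 6.62 tcp [ 0.5587 -0.2133  0.0369] jawyaw 1.566 xax [-0.0005  0.0001 -1.    ] F [-0.6067  0.4013  0.2473] w 49.6 q [ 0.1973  0.6837  0.0995  1.7925 -0.1011  0.6708  1.9198]
```

View pics/s8.png

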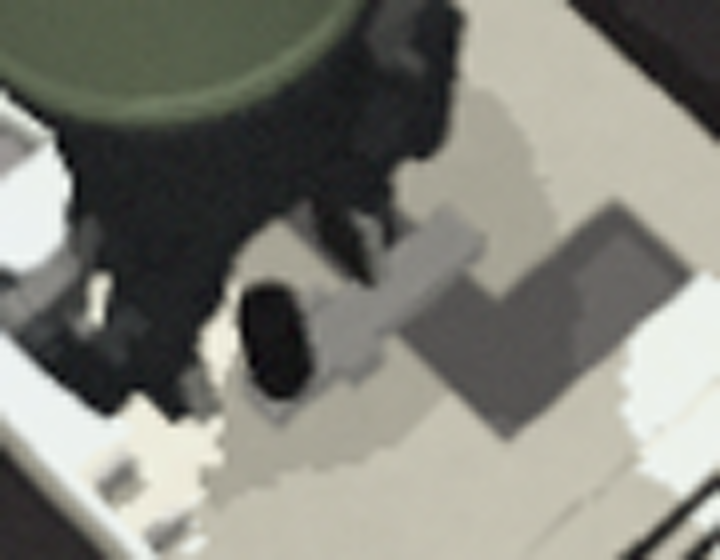

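```bash
python3 -m creep '0 0 0 0 1; 0 0 0 0 1; 0 0 0 0 1; 0 0 0 0 1; 0 0 0 0 1; 0 0 0 0 1'
python3 - <<'E'
from h import *; st()
from rig import snapshot
s=snapshot("scene"); im=s["image"][225:295,150:240,::-1]
cv2.imwrite("pics/s9.png",cv2.resize(im,None,fx=8,fy=8,interpolation=cv2.INTER_CUBIC))
E
```

```text
time: 7.17
ee_pos: [0.559, -0.2135, 0.0378]
ee_rot: [0.004, 1.57, -0.004]
contact_force: [-2.0, 0.5, 6.1]
grip_width: 0.179
t 7.17 tcp [ 0.559  -0.2135  0.0378] jawyaw 1.5659 xax [ 0.0004 -0.0001 -1.    ] F [-1.9643  0.5378  6.1172] w 15.3 q [ 0.1972  0.6825  0.0997  1.792  -0.1011  0.6716  1.9198]
```

View pics/s9.png

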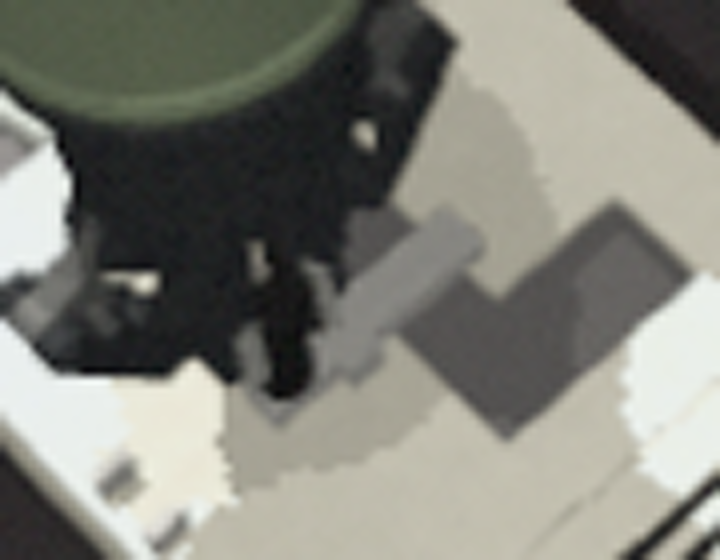

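```bash
python3 -m creep '0 0 0 0 4; 0 0 0 0 4; 0 0 0 0 4; 0 0 -0.4 0 4; 0 0 0 0 4';python3 -m creep '0 0 -0.4 0 4; 0 0 0 0 4'; python3 -m creep '0 0 0 0 1; 0 0 0 0 1; 0 0 0 0 1; 0 0 0 0 1; 0 0 0 0 1'
python3 - <<'E'
from h import *; st()
from rig import snapshot
s=snapshot("scene"); im=s["image"][225:295,150:240,::-1]
cv2.imwrite("pics/s10.png",cv2.resize(im,None,fx=8,fy=8,interpolation=cv2.INTER_CUBIC))
E
```

```text
time: 7.63
ee_pos: [0.5586, -0.2133, 0.0328]
ee_rot: [0.004, 1.571, -0.004]
contact_force: [-0.2, 0.3, -0.2]
grip_width: 0.467
time: 7.8
ee_pos: [0.5586, -0.2133, 0.0287]
ee_rot: [0.004, 1.572, -0.004]
contact_force: [-0.1, -0.2, 0.0]
grip_width: 0.463
time: 8.22
ee_pos: [0.5589, -0.2135, 0.0296]
ee_rot: [0.004, 1.571, -0.004]
contact_force: [0.2, 0.0, 3.5]
grip_width: 0.187
t 8.22 tcp [ 0.5589 -0.2135  0.0296] jawyaw 1.566 xax [ 0.     -0.0001 -1.    ] F [0.187  0.0359 3.498 ] w 16.0 q [ 0.1987  0.6949  0.0976  1.795  -0.1023  0.6565  1.9208]
```

View pics/s10.png

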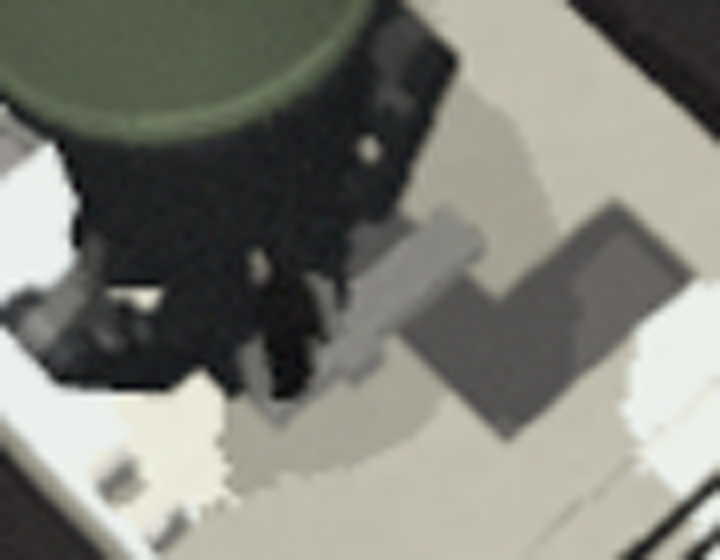

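```bash
python3 -m creep '0 -1 0 0 1; 0 -1 0 0 1; 0 -1 0 0 1; 0 -1 0 0 1; 0 -0.2 0 0 1; 0 0 0 0 1'; python3 -m creep '0 -0.2 0 0 1; 0 0 0 0 1';
python3 - <<'E'
from h import *; st()
from rig import snapshot
s=snapshot("scene"); im=s["image"][225:295,150:240,::-1]
cv2.imwrite("pics/s11.png",cv2.resize(im,None,fx=8,fy=8,interpolation=cv2.INTER_CUBIC))
E
```

```text
time: 8.77
ee_pos: [0.5588, -0.257, 0.0296]
ee_rot: [0.004, 1.57, -0.006]
contact_force: [-0.9, -1.1, 5.1]
grip_width: 0.185
time: 8.93
ee_pos: [0.5587, -0.2579, 0.0296]
ee_rot: [0.004, 1.571, -0.004]
contact_force: [-3.8, -1.2, 5.0]
grip_width: 0.185
t 8.93 tcp [ 0.5587 -0.2579  0.0296] jawyaw 1.5655 xax [-0.0001 -0.0002 -1.    ] F [-3.7507 -1.1579  4.9954] w 15.8 q [ 0.2724  0.7154  0.0943  1.7473 -0.0976  0.6835  1.9849]
```

View pics/s11.png

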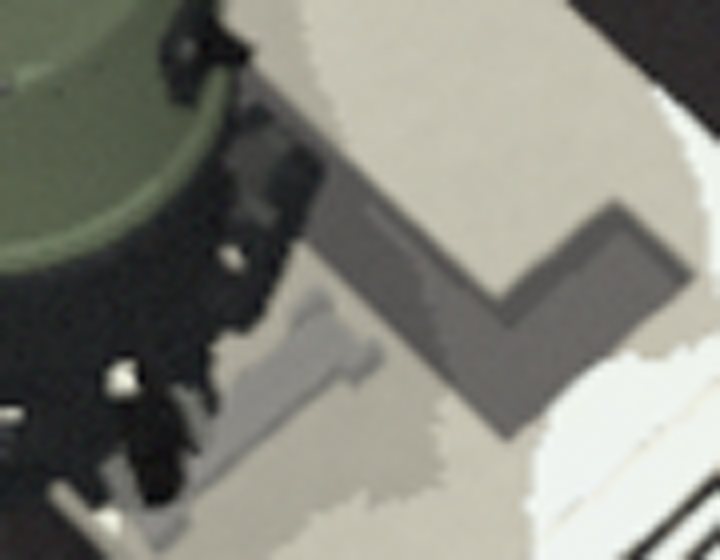

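```bash
python3 -m creep '0 0 0 0 5; 0 0 0 0 5; 0 0 0 0 5; 0 0 0.5 0 5; 0 0 2 0 5; 0 0 3.5 0 5; 0 0 3.5 0 5; 0 0 3.5 0 5'
python3 -m creep '-0.5 3 0 -0.06 6; -0.5 3 0 -0.06 6; -0.5 3 0 -0.06 6; -0.5 3 0 -0.06 6; -0.5 3 0 -0.06 6; -0.5 3 0 -0.06 6; -0.5 3 0 0 6; -0.5 3 0 0 6'
python3 -m creep '-0.5 3 0 0 6; -0.5 3 0 0 6; -0.5 3 0 0 6; -0.5 3 0 0 6; -0.5 3 0 0 6; -0.5 3 0 0 6; -0.5 2 0 0 6; 0 0 0 0 6'
python3 - <<'E'
from h import *; st()
from rig import snapshot
s=snapshot("scene"); cv2.imwrite("pics/s12.png",cv2.resize(s["image"][:,:,::-1],None,fx=1.5625,fy=1.5625,interpolation=cv2.INTER_CUBIC))
E
```

```text
time: 9.65
ee_pos: [0.5586, -0.2573, 0.1613]
ee_rot: [0.004, 1.571, -0.004]
contact_force: [-0.2, -0.6, 0.6]
grip_width: 0.581
time: 10.32
ee_pos: [0.5185, -0.0159, 0.1599]
ee_rot: [0.287, 1.551, -0.286]
contact_force: [0.8, 1.0, 0.4]
grip_width: 0.706
time: 10.98
ee_pos: [0.4827, 0.1873, 0.1597]
ee_rot: [0.283, 1.553, -0.281]
contact_force: [-0.4, 0.5, 0.5]
grip_width: 0.706
t 10.98 tcp [0.4827 0.1873 0.1597] jawyaw 1.2114 xax [-0.0001  0.0017 -1.    ] F [-0.415   0.4708  0.501 ] w 60.3 q [-0.5883  0.3967  0.1367  1.9212 -0.0737  0.8277  0.7991]
```

View pics/s12.png

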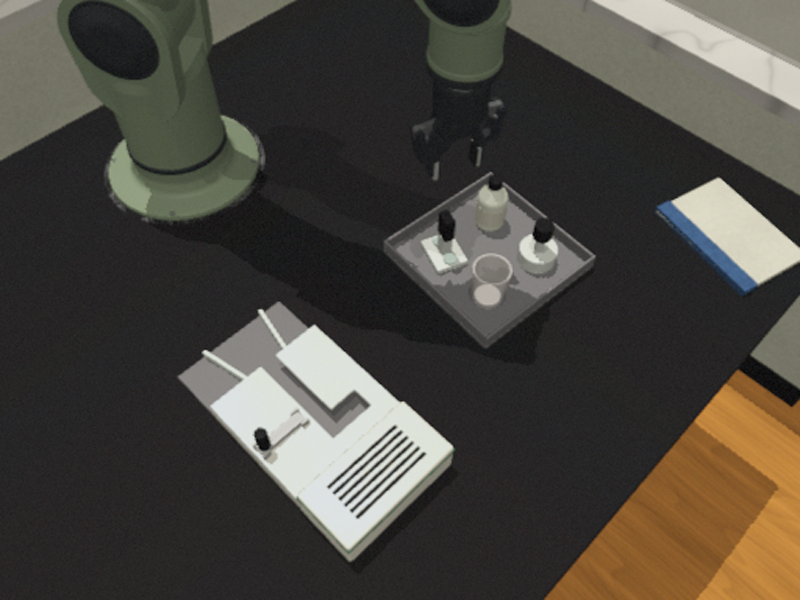

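```bash
python3 - <<'E'
from h import *
for z in (.16,.18,.2,.21,.22): print(z,proj("scene",(.4827,.1873,z))*1.5625, proj("scene",(.4727,.1873,z))*1.5625)
E
```

```text
0.16 [[450.673 189.566]] [[445.8485 186.0967]]
0.18 [[451.5812 180.354 ]] [[446.6811 176.8651]]
0.2 [[452.5173 170.8602]] [[447.5391 167.3521]]
0.21 [[452.9961 166.0035]] [[447.978  162.4859]]
0.22 [[453.4824 161.0713]] [[448.4237 157.5444]]
```

```bash
python3 -m creep '0.1 -0.5 0 -0.011 6; 0 0 -3 0 6; 0 0 -3 0 6; 0 0 0 0 6'
python3 - <<'E'
from h import *; st()
from rig import snapshot
s=snapshot("scene"); a=s["image"][90:210,230:390,::-1]; cv2.imwrite("pics/s13.png",cv2.resize(a,None,fx=5,fy=5,interpolation=cv2.INTER_CUBIC))
s=snapshot("top"); a=s["image"][140:285,80:240,::-1]; cv2.imwrite("pics/t13.png",cv2.resize(a,None,fx=4,fy=4,interpolation=cv2.INTER_CUBIC))
E
```

```text
time: 11.37
ee_pos: [0.4831, 0.175, 0.0959]
ee_rot: [0.294, 1.555, -0.3]
contact_force: [-1.7, -0.1, -0.6]
grip_width: 0.703
t 11.37 tcp [0.4831 0.175  0.0959] jawyaw 1.1928 xax [-0.0048 -0.003  -1.    ] F [-1.6549 -0.139  -0.6272] w 60.0 q [-0.559   0.4897  0.1272  1.9788 -0.0935  0.6843  0.8191]
```

View pics/s13.png

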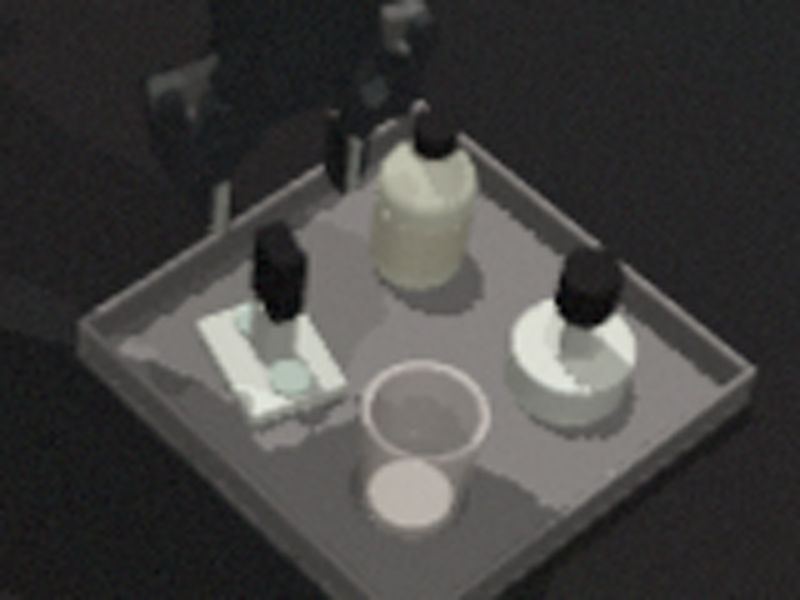

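View pics/t13.png

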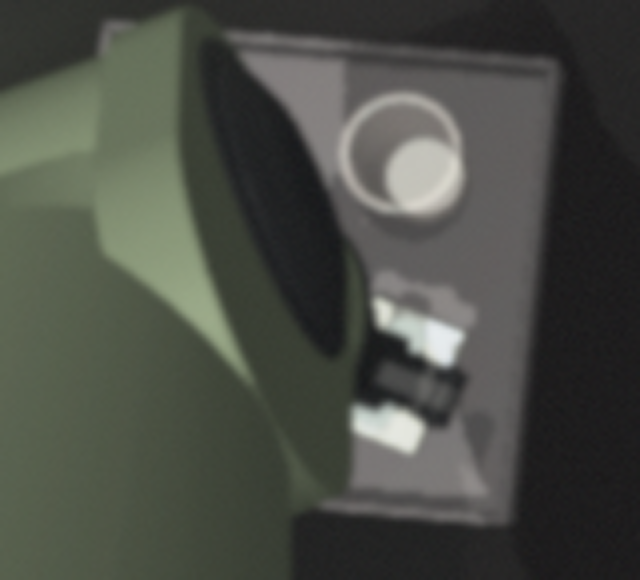

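```bash
python3 -m creep '0 0 0 0 6; 0 0 -2 0 6; 0 0 -1.5 0 6; 0 0 -1 0 6; 0 0 0 0 6; 0 0 0 0 6'
python3 - <<'E'
from h import *; st()
from rig import snapshot
s=snapshot("scene"); a=s["image"][90:210,230:390,::-1]; cv2.imwrite("pics/s14.png",cv2.resize(a,None,fx=5,fy=5,interpolation=cv2.INTER_CUBIC))
E
```

```text
time: 11.97
ee_pos: [0.4853, 0.1775, 0.0553]
ee_rot: [0.295, 1.55, -0.295]
contact_force: [0.6, 0.0, 0.1]
grip_width: 0.703
t 11.97 tcp [0.4853 0.1775 0.0553] jawyaw 1.1946 xax [ 0.0004  0.0001 -1.    ] F [0.6328 0.0476 0.1151] w 60.1 q [-0.5482  0.558   0.1113  2.0005 -0.106   0.5881  0.8292]
```

View pics/s14.png

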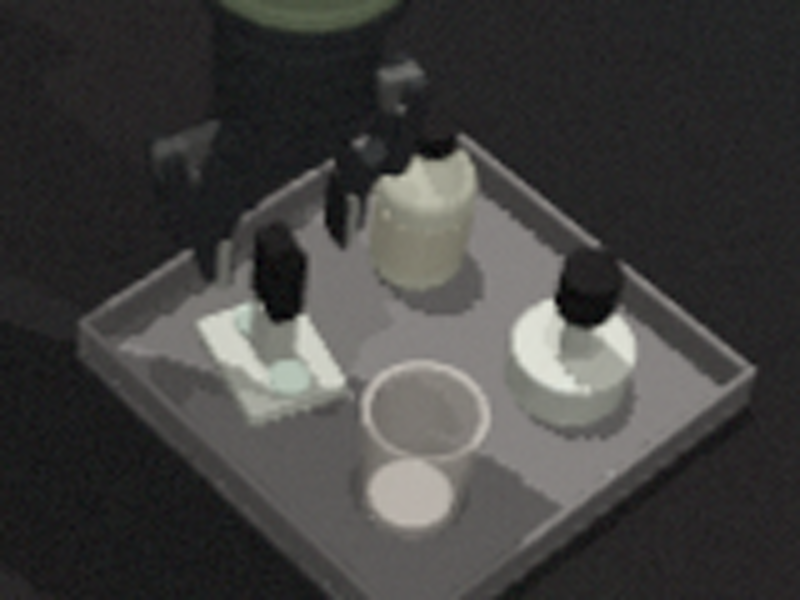

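```bash
python3 -m creep '-0.15 0.45 0 0.005 6; 0 0 -0.8 0 6; 0 0 -0.8 0 6; 0 0 -0.6 0 6; 0 0 0 0 6'
python3 - <<'E'
from h import *; st()
from rig import snapshot
s=snapshot("scene"); a=s["image"][90:210,230:390,::-1]; cv2.imwrite("pics/s15.png",cv2.resize(a,None,fx=5,fy=5,interpolation=cv2.INTER_CUBIC))
E
```

```text
time: 12.43
ee_pos: [0.4826, 0.1817, 0.0311]
ee_rot: [0.29, 1.553, -0.292]
contact_force: [0.2, 0.2, 0.4]
grip_width: 0.702
t 12.43 tcp [0.4826 0.1817 0.0311] jawyaw 1.2 xax [-0.0018 -0.0009 -1.    ] F [0.1728 0.2024 0.3843] w 59.9 q [-0.5498  0.6002  0.1009  2.0112 -0.1113  0.5373  0.8295]
```

View pics/s15.png

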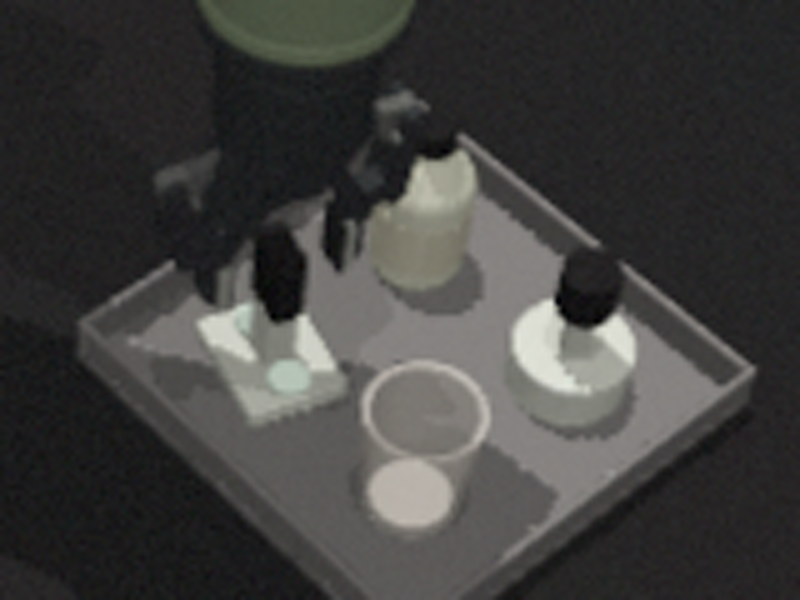

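```bash
python3 -m creep '0 0 0 0 1; 0 0 0 0 1; 0 0 0 0 1; 0 0 0 0 1; 0 0 0 0 1; 0 0 0 0 1; 0 0 0 0 1'; python3 -m creep '0 0 0.5 0 1; 0 0 1 0 1; 0 0 0 0 1'
python3 - <<'E'
from h import *; st()
from rig import snapshot
s=snapshot("scene"); a=s["image"][90:210,230:390,::-1]; cv2.imwrite("pics/s16.png",cv2.resize(a,None,fx=5,fy=5,interpolation=cv2.INTER_CUBIC))
E
```

```text
time: 13.07
ee_pos: [0.4836, 0.1821, 0.0328]
ee_rot: [0.291, 1.551, -0.291]
contact_force: [-1.0, 0.0, 5.5]
grip_width: 0.202
time: 13.32
ee_pos: [0.484, 0.1822, 0.0491]
ee_rot: [0.292, 1.55, -0.29]
contact_force: [0.2, 0.4, -2.9]
grip_width: 0.2
t 13.32 tcp [0.484  0.1822 0.0491] jawyaw 1.1998 xax [ 0.0013  0.0006 -1.    ] F [ 0.2268  0.3534 -2.9462] w 17.1 q [-0.555   0.5687  0.108   2.0032 -0.1071  0.5735  0.8258]
```

View pics/s16.png

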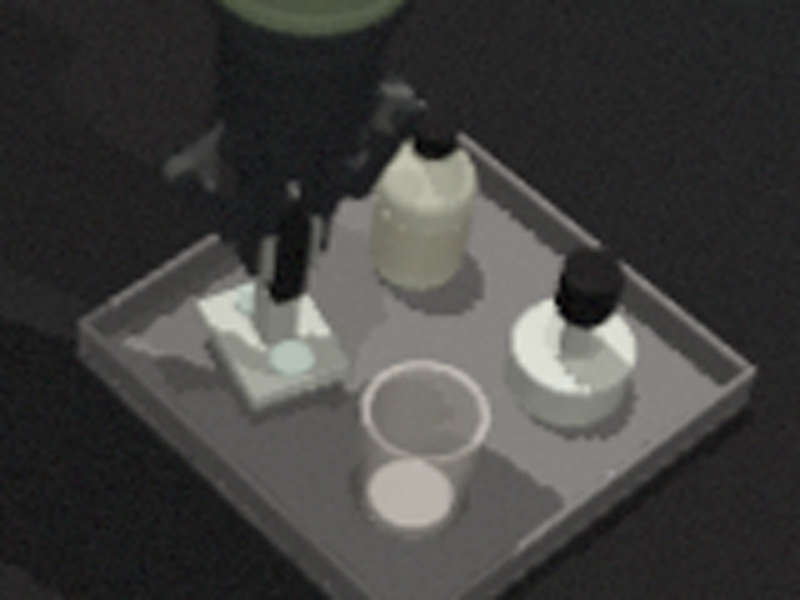

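```bash
python3 -m creep '0 0 2 0 1; 0 0 2.5 0 1; 0 0 2.5 0 1; 0 0 2 0 1; 0 -1.5 0 0 1; 0 -2 0 0.03 1; -0.5 -2.5 0 0.04 1; -0.5 -2.5 0 0.04 1'
python3 -m creep '-0.5 -2.5 0 0.04 1; -0.5 -2.5 0 0.04 1; -0.5 -2.5 0 0.04 1; -0.5 -2.5 0 0.04 1; -0.5 -2.5 0 0.04 1; -0.5 -2.5 0 0.04 1; -0.5 -2.5 0 0.017 1; 0 0 0 0 1'
python3 -m creep '-0.5 -2.5 0 0 1; -0.5 -2.5 0 0 1; -0.5 -2 0 0 1; -0.5 -1.5 0 0 1; 0 0 0 0 1; 0 0 0 0 1'
python3 - <<'E'
from h import *; st()
from rig import snapshot
s=snapshot("scene"); cv2.imwrite("pics/s17.png",cv2.resize(s["image"][:,:,::-1],None,fx=1.5625,fy=1.5625,interpolation=cv2.INTER_CUBIC))
E
```

```text
time: 14.03
ee_pos: [0.473, 0.0964, 0.1375]
ee_rot: [0.203, 1.561, -0.203]
contact_force: [0.6, 0.2, -2.8]
grip_width: 0.203
time: 14.7
ee_pos: [0.4371, -0.0823, 0.1376]
ee_rot: [0.005, 1.571, -0.007]
contact_force: [-0.2, -0.8, -2.4]
grip_width: 0.194
time: 15.2
ee_pos: [0.4181, -0.1634, 0.1375]
ee_rot: [0.004, 1.571, -0.004]
contact_force: [-1.0, 0.4, -3.9]
grip_width: 0.201
t 15.2 tcp [ 0.4181 -0.1634  0.1375] jawyaw 1.5652 xax [-0.0001 -0.     -1.    ] F [-0.9639  0.4393 -3.9024] w 17.2 q [ 0.1303  0.3287  0.1354  2.1073 -0.0668  0.7097  1.8745]
```

View pics/s17.png

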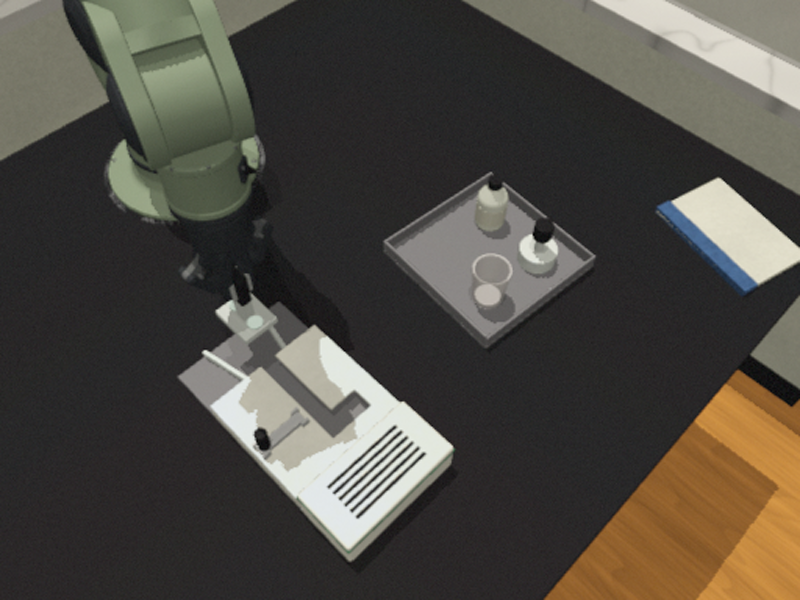

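```bash
python3 -m creep '-0.4 -0.5 0 0.002 1; 0 0 -2.5 0 1; 0 0 -2.5 0 1; 0 0 -1.5 0 1; 0 0 -0.5 0 1; 0 0 0 0 1; 0 0 0 0 1'
python3 - <<'E'
from h import *; st()
from rig import snapshot
s=snapshot("scene"); a=s["image"][170:290,105:265,::-1]; cv2.imwrite("pics/s18.png",cv2.resize(a,None,fx=5,fy=5,interpolation=cv2.INTER_CUBIC))
s=snapshot("top"); a=s["image"][180:310,270:430,::-1]; cv2.imwrite("pics/t18.png",cv2.resize(a,None,fx=4,fy=4,interpolation=cv2.INTER_CUBIC))
E
```

```text
time: 15.83
ee_pos: [0.4146, -0.1678, 0.068]
ee_rot: [0.001, 1.571, -0.001]
contact_force: [-0.1, -0.6, -2.6]
grip_width: 0.202
t 15.83 tcp [ 0.4146 -0.1678  0.068 ] jawyaw 1.5694 xax [ 0.0001 -0.     -1.    ] F [-0.0872 -0.643  -2.6452] w 17.3 q [ 0.1655  0.4537  0.1101  2.1651 -0.0959  0.527   1.917 ]
```

View pics/s18.png

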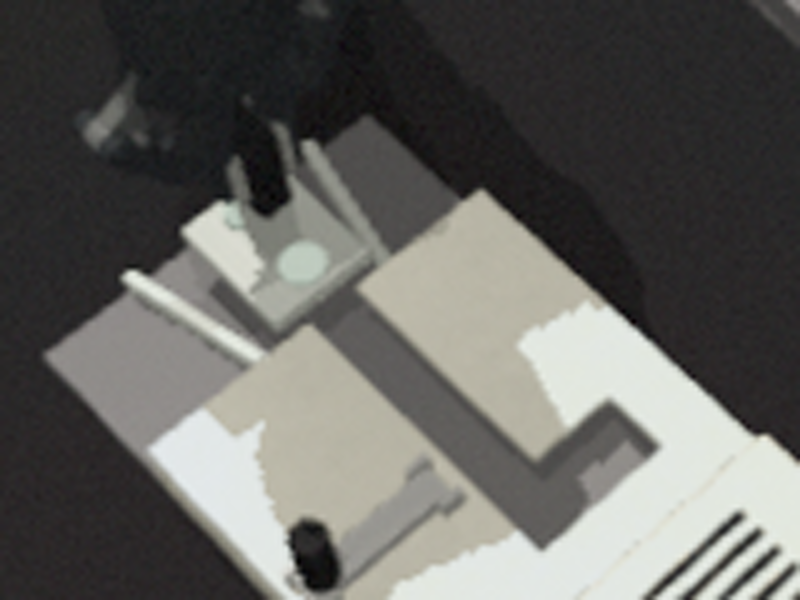

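View pics/t18.png

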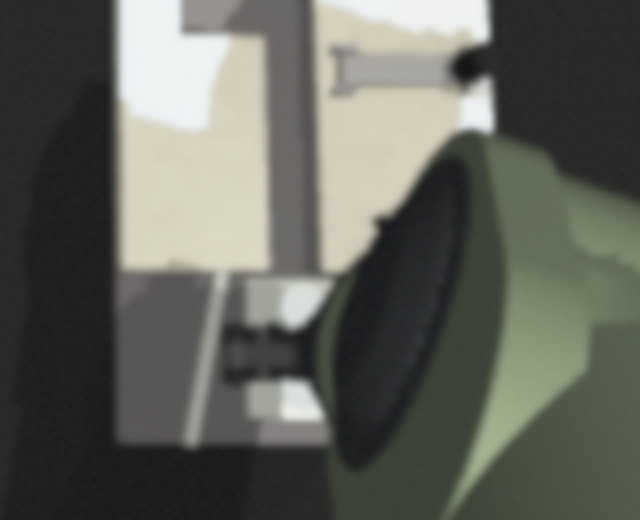

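```bash
python3 - <<'E'
from h import *
Q=np.array([(35,28,52),(-35,28,52),(35,-28,52)])/1e3
for z in(.0): print
E
python3 - <<'E'
from h import *
Q=np.array([(35,28,52),(-35,28,52),(35,-28,52),(35,-28,40)])/1e3
print((proj("top",tf((.4146,-.1678,-.0035),Q))-[270,180]+.5)*4)
print((proj("scene",tf((.4146,-.1678,-.0035),Q))-[105,170]+.5)*5)
E
```

```text
[[244.9058 278.6156]
 [247.6101 418.4344]
 [353.9742 279.5483]
 [348.5187 279.9796]]
[[370.4442 250.7909]
 [275.5119 160.2383]
 [274.3809 325.4149]
 [278.574  338.2947]]Traceback (most recent call last):
  File "<stdin>", line 3, in <module>
TypeError: 'float' object is not iterable
```

```bash
python3 -m creep '0 0 -1 0 1; 0 0 -1 0 1; 0 0 -0.6 0 1; 0 0 0 0 1'; python3 -m creep '0 0 -0.2 0 1; 0 0 0 0 1'; python3 -m creep '0 0 -0.2 0 1; 0 0 0 0 1'
```

```text
time: 16.27
ee_pos: [0.4143, -0.1678, 0.0412]
ee_rot: [0.001, 1.571, -0.001]
contact_force: [-0.1, 0.9, -3.2]
grip_width: 0.2
time: 16.43
ee_pos: [0.4146, -0.168, 0.0398]
ee_rot: [0.001, 1.57, -0.002]
contact_force: [-0.8, 1.0, -2.7]
grip_width: 0.202
time: 16.6
ee_pos: [0.4147, -0.168, 0.0377]
ee_rot: [0.001, 1.57, -0.002]
contact_force: [0.1, -0.4, -1.2]
grip_width: 0.198
```

```bash
python3 -m creep '0 0 0 0 1; 1 0 0 0 1; 1 0 0 0 1; 1 0 0 0 1; 1 0 0 0 1; 1 0 0 0 1; 0 0 0 0 1'
python3 -m creep '1 0 0 0 1; 1 0 0 0 1; 1 0 0 0 1; 1 0 0 0 1; 0 0 0 0 1; 0 0 0 0 1'
python3 - <<'E'
from h import *; st()
from rig import snapshot
s=snapshot("scene"); a=s["image"][170:290,105:265,::-1]; cv2.imwrite("pics/s19.png",cv2.resize(a,None,fx=5,fy=5,interpolation=cv2.INTER_CUBIC))
E
```

```text
time: 17.18
ee_pos: [0.4673, -0.1678, 0.0377]
ee_rot: [0.0, 1.569, -0.001]
contact_force: [1.9, 0.9, 10.2]
grip_width: 0.199
time: 17.68
ee_pos: [0.5055, -0.1679, 0.0377]
ee_rot: [0.001, 1.569, -0.001]
contact_force: [2.1, 0.1, 7.0]
grip_width: 0.2
t 17.68 tcp [ 0.5055 -0.1679  0.0377] jawyaw 1.5695 xax [ 0.0014 -0.0003 -1.    ] F [2.1177 0.1164 7.0027] w 17.1 q [ 0.1321  0.6059  0.1057  1.9685 -0.1114  0.5712  1.8823]
```

View pics/s19.png

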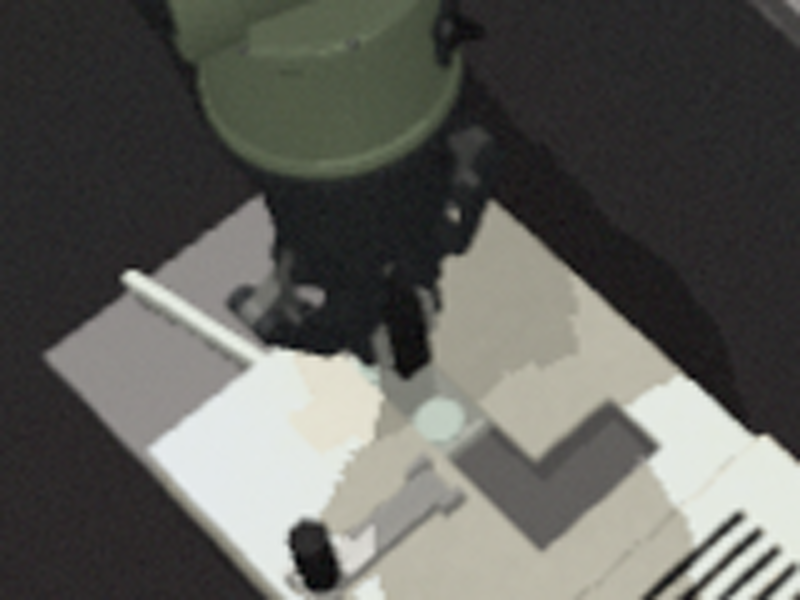

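```bash
python3 -m creep '1 0 0 0 1; 1 0 0 0 1; 1 0 0 0 1; 1 0 0 0 1; 1 0 0 0 1; 1 0 0 0 1; 0 0 0 0 1'
python3 -m creep '1 0 0 0 1; 1 0 0 0 1; 0.6 0 0 0 1; 0 0 0 0 1; 0 0 0 0 1'
python3 - <<'E'
from h import *; st()
from rig import snapshot
s=snapshot("scene"); a=s["image"][200:320,125:285,::-1]; cv2.imwrite("pics/s20.png",cv2.resize(a,None,fx=5,fy=5,interpolation=cv2.INTER_CUBIC))
E
```

```text
time: 18.32
ee_pos: [0.5662, -0.1678, 0.0377]
ee_rot: [0.001, 1.569, -0.001]
contact_force: [2.1, 0.0, 10.9]
grip_width: 0.203
time: 18.73
ee_pos: [0.591, -0.168, 0.0378]
ee_rot: [0.001, 1.57, -0.001]
contact_force: [1.7, 0.2, 7.3]
grip_width: 0.203
t 18.73 tcp [ 0.591  -0.168   0.0378] jawyaw 1.5692 xax [ 0.0011 -0.0003 -1.    ] F [1.7137 0.1737 7.2958] w 17.3 q [ 0.1032  0.7028  0.1144  1.7491 -0.1154  0.695   1.8486]
```

View pics/s20.png

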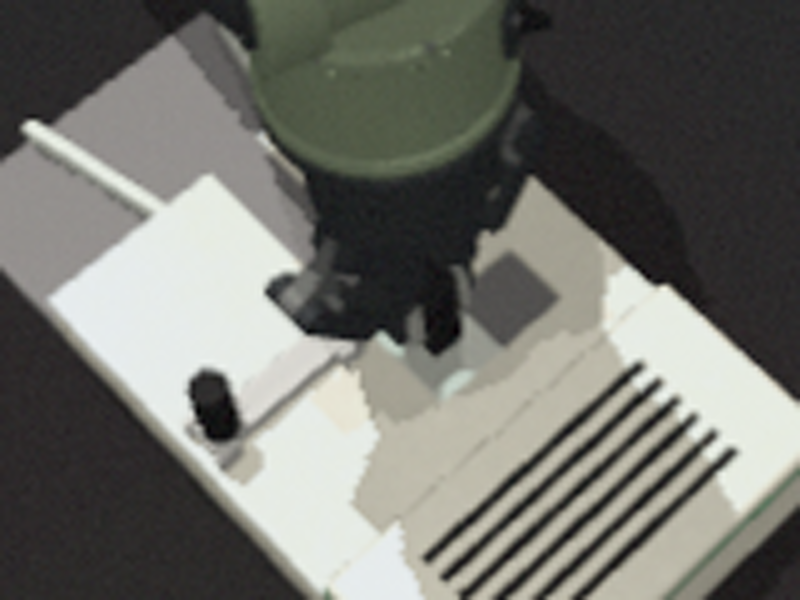

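```bash
python3 -m creep '0.4 0 0 0 1; 0 0 0 0 1; 0 0.8 0 0 1; 0 1 0 0 1; 0 1 0 0 1; 0 1 0 0 1; 0 0 0 0 1'
python3 -m creep '0 0.5 0 0 1; 0 0 0 0 1; 0 0 0 0 1'
python3 - <<'E'
from h import *; st()
from rig import snapshot
s=snapshot("scene"); a=s["image"][200:320,125:285,::-1]; cv2.imwrite("pics/s21.png",cv2.resize(a,None,fx=5,fy=5,interpolation=cv2.INTER_CUBIC))
E
```

```text
time: 19.37
ee_pos: [0.5946, -0.1277, 0.0378]
ee_rot: [0.001, 1.57, 0.001]
contact_force: [-0.2, 1.7, 6.5]
grip_width: 0.202
time: 19.62
ee_pos: [0.5945, -0.1243, 0.0378]
ee_rot: [0.001, 1.57, -0.001]
contact_force: [-0.8, 2.2, 8.0]
grip_width: 0.199
t 19.62 tcp [ 0.5945 -0.1243  0.0378] jawyaw 1.5694 xax [ 0.0005  0.0002 -1.    ] F [-0.7501  2.1836  7.9846] w 17.0 q [ 0.0283  0.6946  0.1181  1.7682 -0.1199  0.6853  1.7816]
```

View pics/s21.png

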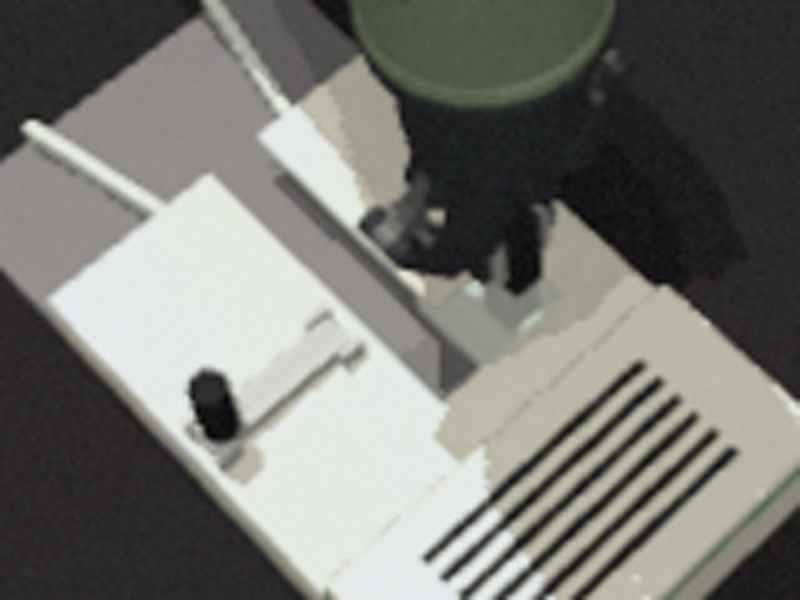

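```bash
python3 -m creep '0 0.15 0 0 1; 0 0 0 0 1; 0 0 0 0 1'; python3 -m creep '0 0.15 0 0 1; 0 0 0 0 1; 0 0 0 0 1'
```

```text
time: 19.92
ee_pos: [0.5944, -0.1237, 0.0378]
ee_rot: [0.001, 1.57, -0.002]
contact_force: [-0.3, -2.2, 6.0]
grip_width: 0.198
time: 20.17
ee_pos: [0.5944, -0.1234, 0.0378]
ee_rot: [0.001, 1.57, -0.004]
contact_force: [0.3, -8.7, 5.3]
grip_width: 0.201
```

```bash
python3 -m creep '0 -0.15 0 0 1; 0 0 0 0 4.5; 0 0 0 0 4.5; 0 0 0 0 4.5; 0 0 0 0 4.5; 0 0 1 0 4.5; 0 0 2 0 4.5; 0 0 3 0 4.5'
python3 -m creep '0 0 3 0 5; 0 0 3 0 5; 0 -3 0 0 5; -1 -4 0 0 5; -1 -4 0 0 5; -1 -3 0 0 5; 0 0 0 0 5; 0 0 0 0 5'
python3 - <<'E'
from h import *; st()
from rig import snapshot
s=snapshot("scene"); a=s["image"][200:320,125:285,::-1]; cv2.imwrite("pics/s22.png",cv2.resize(a,None,fx=5,fy=5,interpolation=cv2.INTER_CUBIC))
E
```

```text
time: 20.83
ee_pos: [0.593, -0.1231, 0.0969]
ee_rot: [0.002, 1.574, -0.001]
contact_force: [0.5, 1.0, 0.4]
grip_width: 0.524
time: 21.5
ee_pos: [0.5634, -0.2655, 0.1582]
ee_rot: [0.004, 1.571, -0.005]
contact_force: [-0.2, 1.3, -0.1]
grip_width: 0.585
t 21.5 tcp [ 0.5634 -0.2655  0.1582] jawyaw 1.5655 xax [ 0.0001 -0.0006 -1.    ] F [-0.1836  1.306  -0.1338] w 50.0 q [ 0.2352  0.5603  0.163   1.6479 -0.1062  0.9418  2.0017]
```

View pics/s22.png

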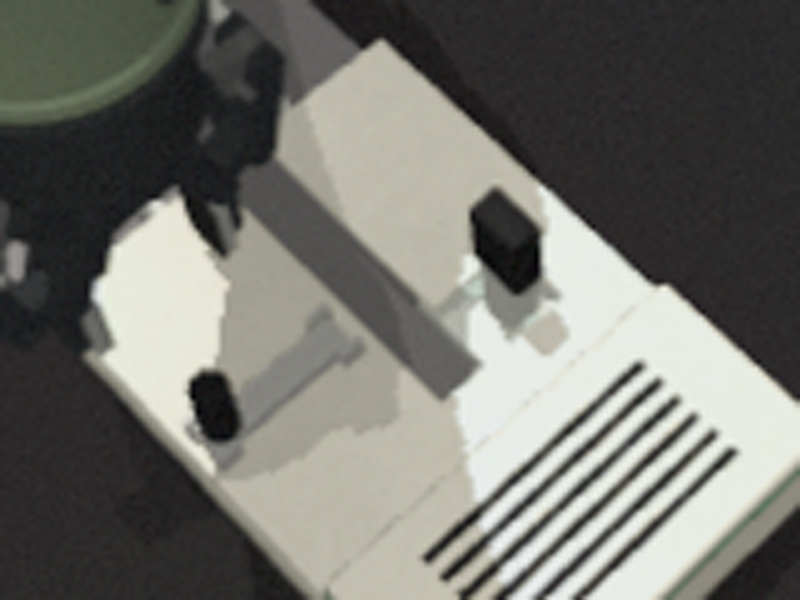

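```bash
python3 -m creep '-0.5 0.75 0 0 5; 0 0 -3 0 5; 0 0 -3 0 5; 0 0 -2 0 5; 0 0 0 0 5; 0 0 0 0 5'; python3 -c "from h import *;st()"
```

```text
time: 22.05
ee_pos: [0.5594, -0.2544, 0.0775]
ee_rot: [0.001, 1.572, 0.0]
contact_force: [0.9, -0.3, 0.2]
grip_width: 0.586
t 22.05 tcp [ 0.5594 -0.2544  0.0775] jawyaw 1.5707 xax [-0.0012  0.0007 -1.    ] F [ 0.9384 -0.3373  0.1615] w 50.1 q [ 0.2356  0.6491  0.1405  1.7284 -0.1218  0.774   2.0059]
```

```bash
python3 -m creep '-0.1 -0.3 0 0 5; 0 0 -1 0 5; 0 0 -1 0 5; 0 0 -1 0 5; 0 0 0 0 5'; python3 -m creep '0 0 -1 0 5; 0 0 -0.7 0 5; 0 0 0 0 5; 0 0 0 0 1; 0 0 0 0 1; 0 0 0 0 1; 0 0 0 0 1; 0 0 0 0 1';  python3 -c "from h import *;st()"
```

```text
time: 22.47
ee_pos: [0.5574, -0.2584, 0.0454]
ee_rot: [0.002, 1.573, -0.001]
contact_force: [-0.2, -0.4, 0.7]
grip_width: 0.583
time: 23.13
ee_pos: [0.5586, -0.2585, 0.031]
ee_rot: [0.002, 1.57, -0.001]
contact_force: [-2.0, 4.2, 6.2]
grip_width: 0.183
t 23.13 tcp [ 0.5586 -0.2585  0.031 ] jawyaw 1.5692 xax [ 0.0004  0.0004 -1.    ] F [-2.0343  4.2331  6.1797] w 15.6 q [ 0.2523  0.7157  0.1264  1.7478 -0.1318  0.686   2.0193]
```

```bash
python3 -m creep '0 1 0 0 1; 0 1 0 0 1; 0 1 0 0 1; 0 1 0 0 1; 0 0.4 0 0 1; 0 0 0 0 1'; python3 -m creep '0 0.2 0 0 1; 0 0 0 0 1; 0 0 0 0 1'
```

```text
time: 23.63
ee_pos: [0.5588, -0.2136, 0.031]
ee_rot: [0.0, 1.57, -0.001]
contact_force: [-0.4, 2.3, 7.2]
grip_width: 0.184
time: 23.88
ee_pos: [0.5588, -0.2135, 0.0311]
ee_rot: [0.001, 1.569, -0.003]
contact_force: [0.1, -5.6, 5.9]
grip_width: 0.186
```

```bash
python3 -m creep '0 0 0 0 5; 0 0 0 0 5; 0 0 0 0 5; 0 0 0 0 5; 0 0 1 0 5; 0 0 2 0 5; 0 0 3 0 5; 0 0 3 0 5'
python3 -m creep '0 0 3 0 5; -3 0 1 0 5; -4 0 0 0 5; -4 0 0 0 5; 0 0 0 0 5; 0 0 0 0 5'
python3 - <<'E'
from h import *; st()
from rig import snapshot
s=snapshot("scene"); cv2.imwrite("pics/s23b.png",cv2.resize(s["image"][:,:,::-1],None,fx=1.5625,fy=1.5625,interpolation=cv2.INTER_CUBIC))
a=s["image"][200:320,125:285,::-1]
a=cv2.resize(a,None,fx=5,fy=5,interpolation=cv2.INTER_CUBIC)
port=(.5286,-.1688,-.0035)
for p in [(.03,-.045,.092),(.03,.020,.051),(.066,.045,.108)]:
    u=(proj("scene",tf(port,[p]))[0]-[125,200]+.5)*5; cv2.circle(a,tuple(int(v) for v in u),3,(0,0,255),-1)
cv2.imwrite("pics/s23.png",a)
E
```

```text
time: 24.55
ee_pos: [0.5578, -0.2128, 0.1218]
ee_rot: [0.002, 1.572, -0.001]
contact_force: [0.4, 0.3, 0.0]
grip_width: 0.584
time: 25.05
ee_pos: [0.447, -0.2131, 0.1617]
ee_rot: [0.003, 1.57, -0.003]
contact_force: [0.7, 0.8, 0.5]
grip_width: 0.587
t 25.05 tcp [ 0.447  -0.2131  0.1617] jawyaw 1.5675 xax [ 0.0008  0.     -1.    ] F [0.6912 0.7796 0.5106] w 50.1 q [ 0.1846  0.3617  0.1795  1.9761 -0.0878  0.8103  1.9807]
```

View pics/s23.png

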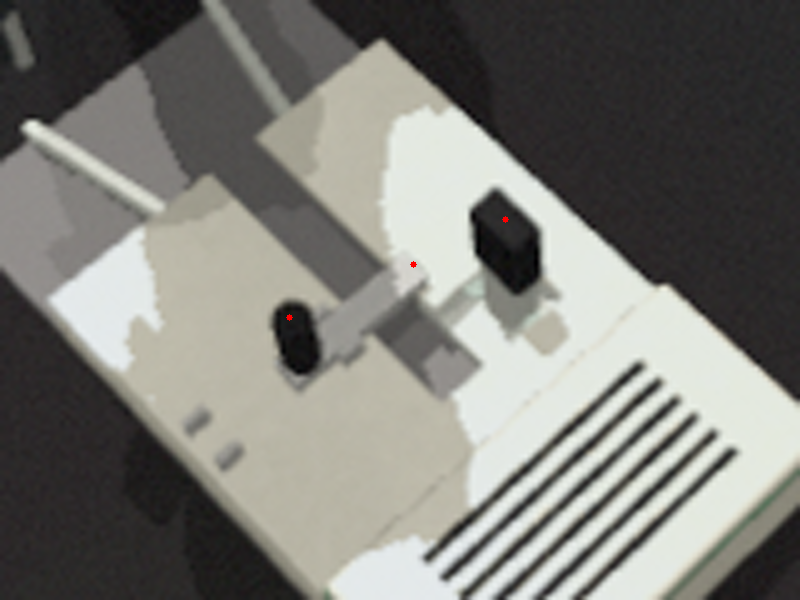

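View pics/s23b.png

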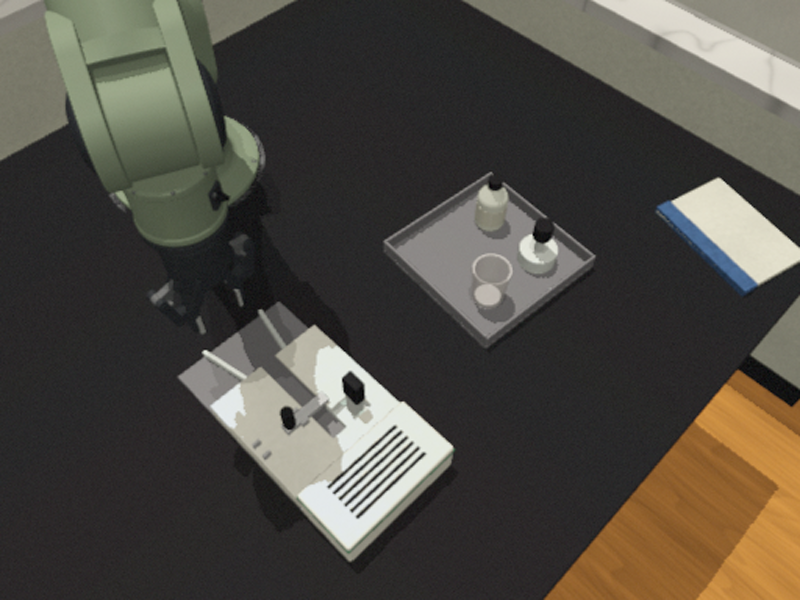

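```bash
python3 -c "
from rig import ticket
print(ticket.close_job())"
```

```text
the job is handed in; nothing more can be done
None
```

The carriage is in the port at the closed end of the side branch, the locking bar is pushed home across the slot, and the job was handed in at about 25 s.

**What I did**
- I drew the bar back about 44 mm by its knob, which cleared the slot.
- I lifted the carriage out of the tray and set it on the apron at about port x -114 mm. I then slid it in under the cover and across to the side branch.
- The end wall pushed back with about 9 N, so the carriage had reached it. I let go and pushed the bar back until its stop pushed back with about 6 N.

**Last checks**
- **Carriage and bar:** in the final scene picture the knob top, bar tip and carriage grip all lie on the places computed for home and (66, 45) mm. The carriage stands upright.
- **Bystanders:** the bottle, beaker and round holder look unmoved in the final scene picture.
- **Gripper:** it is open and clear of everything, with about 1 N on the wrist.

**What disagreed**
- In the pictures the fingertips sat roughly 30 mm higher than the reported TCP height. My first try at the knob therefore closed on nothing, above it. I found the right height by stepping down while watching the force and the picture, and used that offset from then on.
- The grip reading was 15 to 17 mm on parts that are 18 mm wide.
- I never got a direct reading of the bar joint or the carriage's pose. My figures for both come from the pictures, the arm's position and the contact forces.

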